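# Un-nest the filter cones and put them away by size

## Task

Dark rubber filter cones of three sizes were left on the lab bench, most of them nested tightly in one another. Pull them apart and stand every one upright in the open assortment case, un-nested and each on the floor of the bay for its size (large in the wide bay, medium in the middle one, small in the narrow one); then shut the lid fully and swing its hasp down over the catch. Leave the other things on the bench where they are.

Things in the scene. Friction and masses are not known exactly. Their poses are not given: they have to be found in the camera images.
- large1: large filter cone: firm smooth dark grey rubber, 62 g, open both ends, 42 mm tall. Straight collar on top 68 mm across, 12 mm high (grip there), then tapers 1 in 3 to a 48 mm foot; bore 57 mm at the top. Origin: foot centre, z up. Stands on the bench, collar up, as the outside of a nest. 
- medium1: medium filter cone: firm smooth dark grey rubber, 43 g, open both ends, 38 mm tall. Straight collar on top 57 mm across, 12 mm high (grip there), then tapers 1 in 3 to a 40 mm foot; bore 46 mm at the top. Origin: foot centre, z up. Starts nested in the next larger, collar 12 mm clear of its rim; a tight smooth taper that a straight, steady upward pull frees. 
- small1: small filter cone: firm smooth dark grey rubber, 29 g, open both ends, 34 mm tall. Straight collar on top 46 mm across, 12 mm high (grip there), then tapers 1 in 3 to a 31 mm foot; bore 35 mm at the top. Origin: foot centre, z up. Starts nested in the next larger, collar 12 mm clear of its rim; a tight smooth taper that a straight, steady upward pull frees. May be absent.
- large2: large filter cone: firm smooth dark grey rubber, 62 g, open both ends, 42 mm tall. Straight collar on top 68 mm across, 12 mm high (grip there), then tapers 1 in 3 to a 48 mm foot; bore 57 mm at the top. Origin: foot centre, z up. Stands on the bench, collar up, as the outside of a nest. 
- medium2: medium filter cone: firm smooth dark grey rubber, 43 g, open both ends, 38 mm tall. Straight collar on top 57 mm across, 12 mm high (grip there), then tapers 1 in 3 to a 40 mm foot; bore 46 mm at the top. Origin: foot centre, z up. Starts nested in the next larger, collar 12 mm clear of its rim; a tight smooth taper that a straight, steady upward pull frees. 
- small2: small filter cone: firm smooth dark grey rubber, 29 g, open both ends, 34 mm tall. Straight collar on top 46 mm across, 12 mm high (grip there), then tapers 1 in 3 to a 31 mm foot; bore 35 mm at the top. Origin: foot centre, z up. Starts nested in the next larger, collar 12 mm clear of its rim; a tight smooth taper that a straight, steady upward pull frees. May be absent.
- small3: small filter cone: firm smooth dark grey rubber, 29 g, open both ends, 34 mm tall. Straight collar on top 46 mm across, 12 mm high (grip there), then tapers 1 in 3 to a 31 mm foot; bore 35 mm at the top. Origin: foot centre, z up. Stands on the bench by itself, collar up. May be absent.
- case: grey flat assortment case, fixed: tray 214 mm along x, 202 along y, walls 4 mm thick, 25 high; origin under its centre; -x is its front (catch), +x the hinge side. Two dividers along x, 14 mm high above the 4 mm floor, make three bays 206 mm long. Cones of a size stand one behind the other along x: two large or medium at x = -50 and +50 mm, or three small at -78, -8 and +62 mm.
- bay_large (a point): centre of the floor of the 72 mm wide bay, for large cones (4 mm above the bench); x along the bay, away from the case's front
- bay_medium (a point): centre of the floor of the 62 mm wide bay, for medium cones (4 mm above the bench); x along the bay, away from the case's front
- bay_small (a point): centre of the floor of the 52 mm wide bay, for small cones (4 mm above the bench); x along the bay, away from the case's front
- case_catch (a point): the steel staple (catch) on the tray's front wall, 17 mm above the bench, sticks out 8 mm; its middle
- lid (a joint): angle of the clear lid (rad): 0 shut, grows as it opens, up to 2.05; at pi/2 it stands upright. A stiff hinge: the lid stays where it is left and closes when pushed with about 2 to 3 N near its free edge; it does not fall. Clear plastic with a grey frame, 214 x 202 mm, 30 mm deep; shut, its top is 55 mm above the bench
- lid_hinge (a point): middle of the lid's hinge line, fixed on the tray's rear top edge (case x = +107 mm, 25 mm above the bench); the axis runs along the case's y
- lid_edge (a point): middle of the lid's free front edge, on its outer (top) face; moves with the lid: 214 mm from the hinge line along the lid and 30 mm out
- hasp (a joint): angle of the steel hasp leaf against the lid (rad): 0 hangs flat down the front over the catch, pi/2 sticks straight out from the lid's front, pi points straight up from the lid (lid shut); range 0 to 2.9. It stays where it is left; a light push (under 1 N) turns it
- hasp_hinge (a point): middle of the hasp's hinge line on the lid's front top edge, moves with the lid; lid shut, it lies 3.5 mm in front of the tray's front face and 51 mm above the bench; the axis runs along the case's y
- hasp_tip (a point): end of the hasp leaf, 46 mm from its hinge; the leaf is 34 mm wide, 2.5 mm thick, with a slot 28 to 40 mm from the hinge that takes the catch
- weighing_jar: small glass jar, 36 mm across, 42 mm tall; origin under its centre; z up; a bystander
- petri_dish: clear round dish with a pale fill, 60 mm across, 16 mm tall; origin under its centre; a bystander
- spatula: thin steel lab spatula, 175 mm long, lying flat; origin under its middle, x along it; a bystander
- beaker: glass beaker, 66 mm across, 90 mm tall; origin under its centre; a bystander
Mind the look-alikes: they are no part of the job. Leave any green look-alike of the large2 alone.

How it is judged:
On the way, in this order (a step that is already met when the one before it is completed fails the run):
1. all cones stand un-nested and upright in the bays of their sizes (y of large1 in the frame of bay_large between -0.012 and 0.012 m and x of large1 in the frame of bay_large between -0.09 and 0.09 m and z of large1 in the frame of bay_large between -0.004 and 0.005 m and angle between each of large1, medium1, small1, large2, medium2, small2, small3's own z axis and vertical below 0.12 rad and y of medium1 in the frame of bay_medium between -0.012 and 0.012 m and x of medium1 in the frame of bay_medium between -0.09 and 0.09 m and z of medium1 in the frame of bay_medium between -0.004 and 0.005 m and y of small1 in the frame of bay_small between -0.012 and 0.012 m and x of small1 in the frame of bay_small between -0.09 and 0.09 m and z of small1 in the frame of bay_small between -0.004 and 0.005 m and y of large2 in the frame of bay_large between -0.012 and 0.012 m and x of large2 in the frame of bay_large between -0.09 and 0.09 m and z of large2 in the frame of bay_large between -0.004 and 0.005 m and y of medium2 in the frame of bay_medium between -0.012 and 0.012 m and x of medium2 in the frame of bay_medium between -0.09 and 0.09 m and z of medium2 in the frame of bay_medium between -0.004 and 0.005 m and y of small2 in the frame of bay_small between -0.012 and 0.012 m and x of small2 in the frame of bay_small between -0.09 and 0.09 m and z of small2 in the frame of bay_small between -0.004 and 0.005 m and y of small3 in the frame of bay_small between -0.012 and 0.012 m and x of small3 in the frame of bay_small between -0.09 and 0.09 m and z of small3 in the frame of bay_small between -0.004 and 0.005 m), for 0.2 s.
2. the lid is shut over them (value of joint lid below 0.05 rad), for 0.2 s.
3. the hasp is swung down over the catch (value of joint lid below 0.05 rad and value of joint hasp below 0.18 rad), for 0.2 s.
At the end, for the whole second after the job is handed in: Every cone that is present stands upright (within 7 degrees) and at rest with its foot on the floor (within 5 mm) of the bay for its size, within 12 mm of the bay's middle line and so not nested; the lid is shut (within 0.05 rad) and the hasp hangs over the catch (within 0.18 rad of flat) (all of step 1 and all of step 3 and linear speed of each of large1, medium1, small1, large2, medium2, small2, small3 below 0.02 m/s); the robot touches nothing.
It fails at once if a bystander on the bench is shoved more than 5 cm or knocked over (distance of any of weighing_jar, petri_dish, spatula, beaker from where it was at the start of the episode above 0.05 m or angle between any of weighing_jar, petri_dish, beaker's own z axis and vertical above 0.5 rad).
Of small1, small2, small3 only 1 to 3 are there at a start; the rules pass over those that are not, and their reading is None.
At some moment in a run one of large1, large2, small3 may be knocked a few centimetres aside while the robot is not near it.
It also fails if it takes over 210 s, if anything falls off the work surface, if the arm or the gripper's body presses on something with over 40 N, if the wrist force passes 120 N, or if a joint passes its speed limit or range.

## Robot

A 6-joint arm with a two-finger parallel gripper is mounted at the origin on the work surface. World frame = base frame: x ahead of the robot, y to its left, z up, the work surface at z = 0. Lengths are in m, angles in rad, forces in N, time in s.
With the tool pointing down it reaches from about 0.375 to 0.975 m from the base axis. Payload 3.8 kg.
Tool frame: the origin (TCP) lies midway between the tips of the shut fingers; the grasp point (between the pads) lies 19 mm behind it; z points along the fingers, y is the line along which they close (so a half turn about z gives the same grasp; the last joint's range is limited). The gripper opens to 85 mm and grips with 20 to 120 N. Pads are 22 mm wide; open, the fingers measure 114 mm over their backs; the gripper's body (76 mm by 85 mm) begins 54 mm behind the grasp point. The pads swing forward as they close: fully open they stand 13 mm farther back than shut.
Start: joints at [-1.192, 0.264, 1.604, -0, 1.274, -0.037], TCP at [0.273, -0.617, 0.199] pointing down, gripper open.
Joint ranges: [-2.63, 2.63], [-0.94, 2.18], [0.31, 2.57], [-1.31, 4.45], [0, 2.66], [-2.55, 2.55]. Speed limits (rad/s): [2.57, 2.57, 3.14, 3.14, 3.14, 3.14].

## Interface

Orientations are given as a rotation vector (axis times angle).
In Python, from workcell import bot gives the robot as it stands.
- The arm moves only by the tool servo_tool, never from a script. Its argument "series" is a list of rows, each a list of 7 numbers: the shift along the world's x, y, z in units of 0.15 m (1.0 is 0.15 m), then the turn, a rotation vector about the world's x, y, z in units of 180 degrees (1.0 is 180 degrees), then the closure, from 0 (fully open) to 1 (shut). A call has 1 to 20 rows; each row is the pose to reach, as a shift and turn from the pose commanded when the call began, turning the shorter way round; what a row does not reach only later rows make up. A row lasts 1/10 s, in which the tool goes at most 50 mm and 8.59 degrees, less where a joint would pass 70% of its speed; a pose out of reach is approached as far as the arm can. A call with a number of a shift or a turn outside -1 to 1 is refused whole. A call with a gripper value outside its range is refused whole. The fingers move at their own pace and stop on an object; "newtons" is the grip in N (left out, the last holds). Time passes only in rows, so rows that repeat a pose let the fingers close. It gives the time, the measured TCP pose, the force, the opening and the grip force at its end, in the units of the state.
- bot.read_state(): the state, without advancing time (a new reading comes with each control period).
- bot.read_camera(name): name is "scene" or "top"; returns the picture (480x640x3 uint8, red, green, blue); there is no depth.
- bot.camera_info(name): a dict with "vertical_fov" (degrees; the focal length in pixels is half the picture's height over the tangent of half this angle, whatever the lens; pixels are square), "cx", "cy" (the principal point, pixels), "R" (3x3) and "t" (3): a world point X has camera coordinates R X + t. Camera axes: x right, y down, z forward; pixel columns grow to the right and rows downward; lengths in m; the calibration is good to about 2 mm. A picture is of the moment at which its call begins. camera_info takes no time and is no camera call.
- bot.finish_job(): hands the job in; it is judged then, once.
Trained networks look in the newest picture that a camera, given by its name, has taken for a name from the list of things; names that differ only in an ending like _2 or _b are one class to them, and where a whole thing is asked for, a point or a joint stands for the part that bears it (a point fixed in the world has none). Each returns a list of dicts, best first, with "score" (0 to 1); they miss things now and then, are a little off and sometimes report something else, mostly with a low value. They report only what shows in the picture. A call takes as long as a camera call. They do not tell look-alikes from the thing itself.
- bot.recognise(target, camera): "box" ([left, top, right, bottom] as shares, 0 to 1, of the picture: columns of its width, rows of its height, round what is visible of it).
- bot.trace(target, camera): "mask" (480x640 bool, what is visible of it) and "box" ([left, top, right, bottom] as shares, 0 to 1, of the picture: columns of its width, rows of its height, round what is visible of it).
- bot.mark_of(target, camera): "at" ([row, column] as shares, 0 to 1, of the picture: columns of its width, rows of its height: a listed point, or the origin of a listed thing).
The state is a dict: "time": time; "q": joint angles; "joint_vel": joint speeds; "joint_torque": joint torques, N m; "tool_pos": TCP position; "tcp_rot": TCP orientation; "wrist_force": force on the tool from outside, world axes, zero at the start; "torque": the same for the moment, N m; "width": opening from 0.0 (shut) to 1.0 (fully open); "grip_force": force on a finger pad.
Only numpy, scipy, OpenCV 4.12 (cv2) and the standard library are available. Lean on these libraries where they do the work, as an engineer would, in place of code of your own. Each camera call takes 0.05 s, during which the arm holds its last target. There are 200 camera calls.

## Working session

There is one attempt and no reset: what is moved stays moved. The work goes in short steps, Python scripts to look and compute and a tool call to move; the robot and the scene stay as the last step left them, time stands still between calls to the robot, and variables do not carry over. Pictures are saved under pics/ and viewed, at most 15 in all, crops included, and the job is handed in when it is done.

Besides the shell and the picture viewer there is one more tool, called after "Call:" in YAML: its name, and indented under it one key for each argument. servo_tool: Moves the arm, as the interface text tells. Shifts and turns lie within -1 to 1; 1 stands for 0.15 m of shift or 180 degrees of turn. Its arguments: {"type":"object","properties":{"series":{"type":"array","items":{"type":"array","items":{"type":"number"}}},"newtons":{"type":"number"}},"required":["series"]}

```bash
mkdir -p pics; python3 - <<'E'
from workcell import bot
import cv2
for c in ("scene","top"):
    cv2.imwrite(f"pics/{c}0.png",bot.read_camera(c)[:,:,::-1])
    i=bot.camera_info(c); print(c,i)
s=bot.read_state(); print(s)
for t in ["large1","medium1","small1","case","lid_edge","hasp_tip","case_catch","bay_large","bay_medium","bay_small","lid_hinge","hasp_hinge","beaker","weighing_jar","petri_dish","spatula"]:
    print(t,[( [round(v*(480 if k==0 else 640)) for k,v in enumerate(d["at"])],round(d["score"],2)) for d in bot.mark_of(t,"top")])
E
```

```text
scene {'vertical_fov': 45.78458334623723, 'cx': 320.3982526079426, 'cy': 238.52662267672457, 'R': array([[ 0.10832383,  0.99410453,  0.00470465],
       [ 0.73096532, -0.0764413 , -0.67811977],
       [-0.67376231,  0.07689547, -0.73493635]]), 't': array([-0.0144175 , -0.36842663,  1.5983137 ])}
top {'vertical_fov': 42.6611712351357, 'cx': 323.6620279992278, 'cy': 245.95268251689808, 'R': array([[-0.01280005, -0.99991704,  0.00143847],
       [-0.97975086,  0.01225441, -0.19984516],
       [ 0.19981095, -0.00396737, -0.97982644]]), 't': array([-0.04832741,  0.56346294,  1.07555932])}
{'time': 0.1, 'q': array([-1.19191451e+00,  2.64632439e-01,  1.60526797e+00,  1.45520658e-05,
        1.27368989e+00, -3.69240319e-02]), 'joint_vel': array([ 0.00076829, -0.00212409, -0.00337544,  0.00139944,  0.00047511,
       -0.00166623]), 'joint_torque': array([ 5.03392221e-04, -5.16706502e+01, -3.68589342e+01, -9.32055627e-05,
        6.28494963e-03, -7.96155291e-06]), 'tool_pos': array([ 0.27236716, -0.61680584,  0.19750067]), 'tcp_rot': array([-3.07201425e+00, -6.48037857e-01,  5.12048921e-04]), 
[... 188 characters left out ...]
, 0.87), ([266, 369], 0.77), ([214, 337], 0.61)]
medium1 [([264, 372], 0.85), ([294, 476], 0.79), ([250, 252], 0.53), ([299, 422], 0.3)]
small1 []
case [([258, 198], 0.79)]
lid_edge [([248, 16], 0.66), ([252, 252], 0.58), ([247, 47], 0.56)]
hasp_tip [([245, 17], 0.63)]
case_catch [([252, 254], 0.65)]
bay_large [([290, 203], 0.82)]
bay_medium [([253, 195], 0.59)]
bay_small [([224, 196], 0.62)]
lid_hinge [([265, 137], 0.67)]
hasp_hinge [([246, 49], 0.95), ([258, 196], 0.31)]
beaker [([154, 332], 0.84), ([224, 196], 0.63)]
weighing_jar [([300, 424], 0.77), ([181, 413], 0.72)]
petri_dish [([176, 412], 0.75), ([264, 136], 0.35), ([292, 475], 0.32)]
spatula [([259, 197], 0.75), ([354, 386], 0.68)]
```

View pics/top0.png

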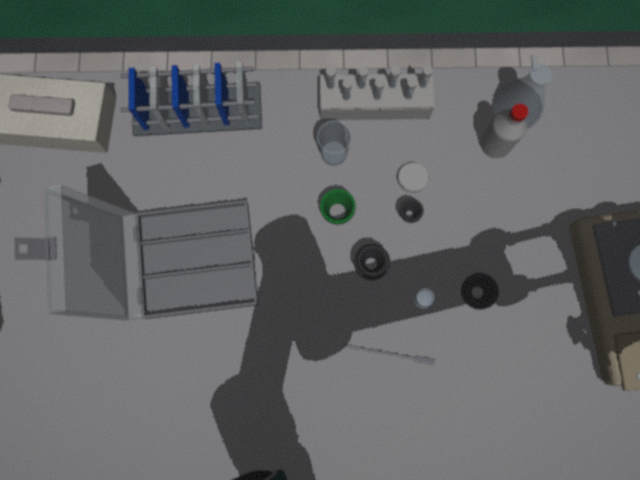

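View pics/scene0.png

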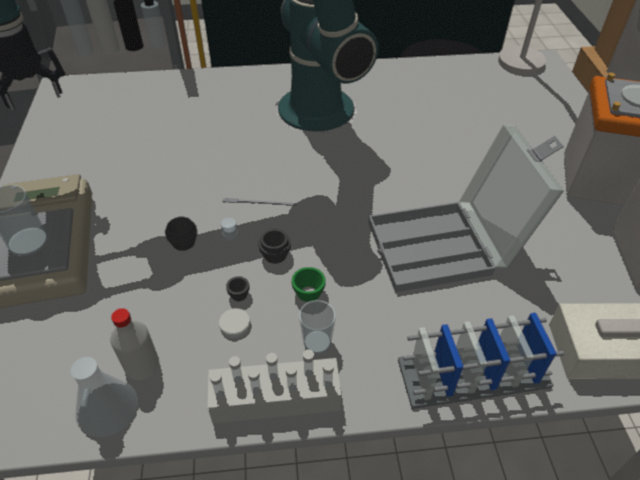

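The top view shows the nests at about (371,261) and (480,291), a lone small cone at (410,210) and a green look-alike at (338,205). The case sits at (197,257), opening toward image right. I'll zoom in on the cones and the case.

```bash
cat > h.py <<'E'
from workcell import bot
import numpy as np, cv2
def K(c):
    i=bot.camera_info(c); f=240/np.tan(np.radians(i["vertical_fov"]/2)); return f,i["cx"],i["cy"],np.array(i["R"]),np.array(i["t"])
def ray(c,u,v,z):
    f,cx,cy,R,t=K(c); o=-R.T@t; d=R.T@np.array([(u-cx)/f,(v-cy)/f,1]); return o+d*(z-o[2])/d[2]
def proj(c,X):
    f,cx,cy,R,t=K(c); p=np.asarray(X)@R.T+t; return np.stack([cx+f*p[...,0]/p[...,2],cy+f*p[...,1]/p[...,2]],-1)
def ring(x,y,z,d,n=120):
    a=np.linspace(0,2*np.pi,n); return np.stack([x+d/2*np.cos(a),y+d/2*np.sin(a),0*a+z],-1)
E
python3 - <<'E'
from h import *
a=cv2.imread("pics/top0.png"); b=cv2.imread("pics/scene0.png")
g=lambda im:(255*(im/255.)**0.5).astype(np.uint8)
# top: three cones; scene: same, montage
def crop(im,u,v,w,h,W,H): return cv2.resize(g(im[v:v+h,u:u+w]),(W,H),interpolation=cv2.INTER_CUBIC)
m=np.vstack([np.hstack([crop(a,345,235,50,50,266,300),crop(a,455,265,50,50,266,300),crop(a,385,185,50,50,268,300)]),
 np.hstack([crop(b,250,220,50,50,266,300),crop(b,157,207,50,50,266,300),crop(b,213,263,50,50,268,300)])])
cv2.imwrite("pics/m1.png",m)
cv2.imwrite("pics/m2.png",crop(a,10,170,280,170,800,486))
E
```

```text
(no output)
```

View pics/m1.png

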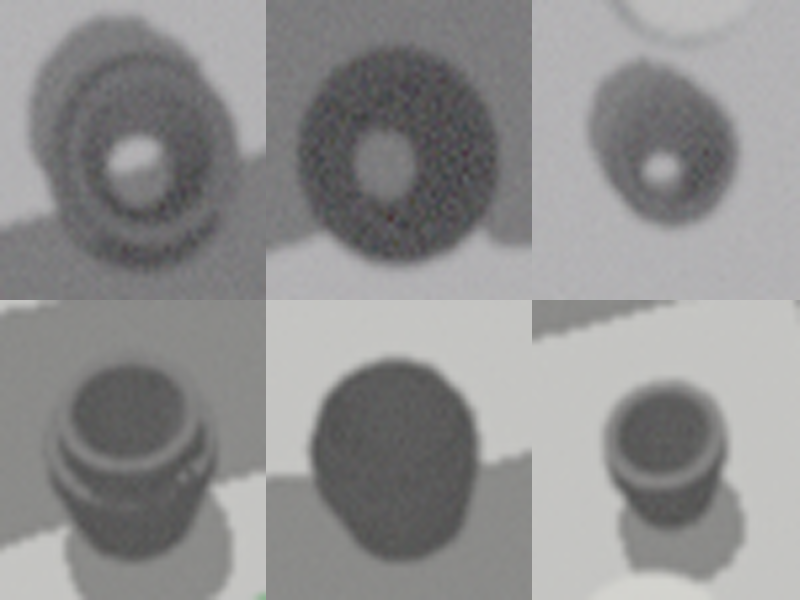

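View pics/m2.png

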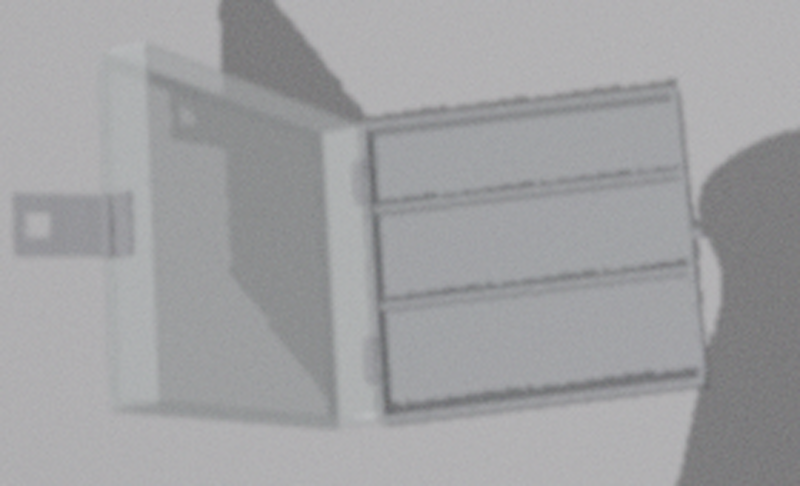

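Nest A (371,261) shows two rings in the scene crop. Nest B (480,291) is too shaded to read, and the lone cone looks small. The case is yawed a few degrees, with its front toward image right. I'll fit silhouettes to count the cones and locate the case.

```bash
cat >> h.py <<'E'
D={'L':(.042,.068,.048),'M':(.038,.057,.040),'S':(.034,.046,.031)}
def outline(kinds,x,y,z0=0.):
    """rings of a nest: kinds e.g. 'LMS', outer first"""
    r=[];top=D[kinds[0]][0]+z0
    for i,k in enumerate(kinds):
        h,dc,df=D[k]; t=top+.012*i; r+=[ring(x,y,t,dc),ring(x,y,t-.012,dc),ring(x,y,max(t-h,0),df)]
    return r
def sil(c,kinds,x,y,z0=0.):
    m=np.zeros((480*4,640*4),np.uint8); r=outline(kinds,x,y,z0)
    for i in range(0,len(r),3):
        for a,b in ((0,1),(1,2)):
            p=proj(c,np.vstack([r[i+a],r[i+b]])); cv2.fillPoly(m,[cv2.convexHull(np.int32(np.round(p*4+1.5)))],1)
    return cv2.resize(m.astype(np.float32),(640,480),interpolation=cv2.INTER_AREA)
E
python3 - <<'E'
from h import *
from scipy.optimize import minimize
ims={c:cv2.imread(f"pics/{c}0.png").astype(float).mean(2) for c in ("top","scene")}
for c in ims:
    for n,(u,v) in dict(A=(371,261),B=(480,291)).items():
        p=ray("top",u,v,.04); q=(int(u),int(v)) if c=="top" else tuple(int(k) for k in proj("scene",p)[::1])
        print(c,n,q,ims[c][q[1]-24:q[1]+25:4,q[0]].astype(int),ims[c][q[1],q[0]-24:q[0]+25:4].astype(int))
for t in ["large1","medium1","small1"]:
  for c in ("scene","top"):
    bot.read_camera(c) if t=="large1" else None
    print(t,c,[((np.array(d["box"])*[640,480,640,480]).round(1).tolist(),int(d["mask"].sum()),round(d["score"],2)) for d in bot.trace(t,c)])
# silhouettes predicted bbox
for n,(u,v) in dict(A=(371,261),B=(480,291)).items():
    p=ray("top",u,v,.04)
    for k in ("L","LM","LMS"):
        for c in ("scene","top"):
            m=sil(c,k,p[0],p[1])>.5; ys,xs=np.nonzero(m); print(n,k,c,p[:2].round(3),xs.min(),ys.min(),xs.max(),ys.max(),m.sum())
E
```

```text
top A (371, 261) [103  57  44  45  41  69 121  61  45  48  33  60  61] [123  93  47  46  35 116 121  59  34  32  54  77  65]
top B (480, 291) [ 61  59  33  21  25  41  67  57  33  26  29 121 126] [60 57 24 29 54 62 67 29 31 24 28 59 62]
scene A (273, 242) [76 73 74 57 32 33 35 48 33 40 31 35 74] [75 74 73 56 39 31 35 36 39 62 61 76 74]
scene B (179, 229) [151 150 150  57  33  32  36  31  31  35  32  31  74] [149 150 150  31  26  30  36  32  32  34  36 151 150]
large1 scene [([293.2, 267.9, 328.4, 301.2], 911, 0.95), ([257.3, 237.6, 288.8, 265.9], 374, 0.88), ([165.2, 229.4, 196.7, 254.2], 354, 0.87), ([458.9, 127.5, 566.9, 264.4], 8749, 0.64)]
large1 top [([322.7, 188.3, 354.1, 222.9], 812, 0.83), ([462.3, 271.1, 496.9, 309.2], 208, 0.79), ([354.9, 243.0, 385.0, 276.8], 185, 0.59)]
medium1 scene [([167.3, 217.0, 188.4, 241.5], 487, 0.8), ([261.7, 230.3, 288.0, 256.0], 528, 0.61)]
medium1 top [([358.0, 246.6, 387.9, 277.1], 675, 0.91), ([353.1, 242.7, 390.1, 277.6], 370, 0.69), ([466.7, 275.6, 493.2, 305.0], 671, 0.55), ([12.4, 183.5, 143.1, 319.1], 11658, 0.48)]
small1 scene [([224.6, 277.2, 250.8, 303.1], 427, 0.56), ([455.9, 122.8, 563.8, 267.0], 8696, 0.22)]
small1 top [([397.1, 200.2, 423.4, 223.2], 445, 0.88), ([12.4, 184.1, 259.2, 322.3], 24155, 0.74)]
A L scene [ 0.537 -0.143] 258 230 289 263 857
A L top [ 0.537 -0.143] 353 243 389 279 1080
A LM scene [ 0.537 -0.143] 258 228 289 263 899
A LM top [ 0.537 -0.143] 353 243 389 279 1080
A LMS scene [ 0.537 -0.143] 258 226 289 263 936
A LMS top [ 0.537 -0.143] 353 243 389 279 1080
B L scene [ 0.478 -0.343] 163 218 195 249 842
B L top [ 0.478 -0.343] 461 273 498 309 1129
B LM scene [ 0.478 -0.343] 163 216 195 249 891
B LM top [ 0.478 -0.343] 461 273 498 309 1129
B LMS scene [ 0.478 -0.343] 163 214 195 249 931
B LMS top [ 0.478 -0.343] 461 273 498 309 1129
```

```bash
python3 - <<'E'
from h import *
from scipy.optimize import minimize
ims={c:cv2.imread(f"pics/{c}0.png").astype(float).mean(2) for c in ("top","scene")}
def fit(u0,v0,ks,thr):
    for k in ks:
        p=ray("top",u0,v0,.04)
        def cost(x):
            e=0
            for c,w in (("scene",1),("top",1)):
                m=sil(c,k,x[0],x[1]); q=proj(c,np.array([x[0],x[1],.03])).astype(int)
                s=np.s_[q[1]-32:q[1]+32,q[0]-32:q[0]+32]
                I=cv2.GaussianBlur(ims[c],(0,0),.5); d=np.clip((thr[c]-I)/12+.5,0,1)
                d=cv2.morphologyEx(d,cv2.MORPH_CLOSE,np.ones((3,3)))
                e+=w*np.abs(m-d)[s].sum() 
            return e
        r=minimize(cost,p[:2],method="Nelder-Mead",options=dict(initial_simplex=[p[:2],p[:2]+[.008,0],p[:2]+[0,.008]],xatol=2e-4))
        print(k,r.x.round(4),r.fun.round(1))
fit(371,261,["L","LM","LMS"],dict(top=50,scene=58))
fit(480,291,["L","LM","LMS"],dict(top=46,scene=52))
fit(410,211,["S","M"],dict(top=100,scene=58))
# overlay
g=lambda im:(255*np.clip(im/130.,0,1)**0.6).astype(np.uint8)
rows=[]
for c in ("top","scene"):
    r=[]
    for P,ks in (((.537,-.143),("LM","LMS")),((.478,-.343),("LM","LMS"))):
        for k in ks:
            q=proj(c,np.array([*P,.04])).astype(int); im=cv2.imread(f"pics/{c}0.png")
            o=q-25; z=cv2.resize(g(im[o[1]:o[1]+50,o[0]:o[0]+50].astype(float)),(200,200),interpolation=cv2.INTER_CUBIC)
            ol=z.copy()
            rr=outline(k,*P)
            for j in range(0,len(rr),3): cv2.polylines(ol,[np.int32((proj(c,rr[j])-o+.5)*4)],True,(0,0,255) if j<6 else (0,255,255),1)
            r.append(z if k=="LM" else ol)
    rows.append(np.hstack(r))
cv2.imwrite("pics/m3.png",np.vstack(rows))
E
```

```text
L [ 0.5362 -0.1433] 400.0
LM [ 0.5355 -0.1432] 439.2
LMS [ 0.5356 -0.1434] 474.2
L [ 0.479  -0.3417] 248.8
LM [ 0.4796 -0.3417] 293.9Traceback (most recent call last):
  File "<stdin>", line 19, in <module>
  File "<stdin>", line 16, in fit
    res = _minimize_neldermead(fun, x0, args, callback, bounds=bounds,
                               **options)
    fsim[k] = func(sim[k])
              ~~~~^^^^^^^^
    fx = function(np.copy(x), *(wrapper_args + args))
  File "<stdin>", line 10, in cost
  File "h.py", line 22, in sil
    p=proj(c,np.vstack([r[i+a],r[i+b]])); cv2.fillPoly(m,[cv2.convexHull(np.int32(np.round(p*4+1.5)))],1)
  File "h.py", line 8, in proj
    f,cx,cy,R,t=K(c); p=np.asarray(X)@R.T+t; return np.stack([cx+f*p[...,0]/p[...,2],cy+f*p[...,1]/p[...,2]],-1)
                ~^^^
  File "h.py", line 4, in K
    i=bot.camera_info(c); f=240/np.tan(np.radians(i["vertical_fov"]/2)); return f,i["cx"],i["cy"],np.array(i["R"]),np.array(i["t"])
ValueError: time passes only in moves, steps and waits
```

```bash
sed -i 's/^def K/import functools\n@functools.cache\ndef K/' h.py; python3 - <<'E'
from h import *
g=lambda im:(255*np.clip(im/130.,0,1)**0.6).astype(np.uint8)
rows=[]
for c in ("top","scene"):
    r=[]
    for P,k in (((.536,-.1433),"LMS"),((.479,-.3417),"LMS")):
            q=proj(c,np.array([*P,.04])).astype(int); im=cv2.imread(f"pics/{c}0.png")
            o=q-20; z=cv2.resize(g(im[o[1]:o[1]+40,o[0]:o[0]+40].astype(float)),(200,200),interpolation=cv2.INTER_CUBIC)
            ol=z.copy(); rr=outline(k,*P)
            for j in range(0,len(rr),3): cv2.polylines(ol,[np.int32((proj(c,rr[j])-o+.5)*5)],True,((0,0,255),(0,255,0),(0,255,255))[j//3],1)
            r+=[z,ol]
    rows.append(np.hstack(r))
cv2.imwrite("pics/m3.png",np.vstack(rows))
a=g(cv2.imread("pics/top0.png")[180:325,40:265].astype(float))
# case: try candidates from networks
for n,px,z in (("bl",(203,290),.004),("bm",(195,253),.004),("bs",(196,224),.004),("catch",(254,252),.017),("case",(198,258),0),("S3",(410,211),.03)):
    print(n,ray("top",*px,z).round(4))
E
```

```text
bl [0.491  0.1749 0.004 ]
bm [0.5628 0.1922 0.004 ]
bs [0.6203 0.1919 0.004 ]
catch [0.5608 0.0772 0.017 ]
case [0.5537 0.187  0.    ]
S3 [ 0.6344 -0.2213  0.03  ]
```

View pics/m3.png

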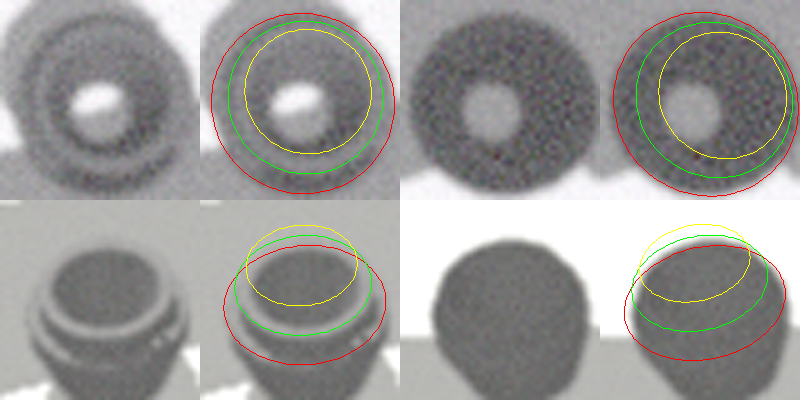

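Both nests are large plus medium: the aperture is about 20 mm, which matches the medium bore at its foot, and only two rings show. The lone cone is small, with an 11 mm aperture. That makes 5 cones. Next I'll fit the case pose from the tray corners.

```bash
python3 - <<'E'
from h import *
from scipy.optimize import least_squares
cor={(-.107,-.101):(246.6,198.7),(-.107,.101):(256.0,304.0),(.107,.101):(144.8,317.7)}
W=np.array([ray("top",*p,.025)[:2] for p in cor.values()]); C=np.array(list(cor))
f=lambda p:((C@np.array([[np.cos(p[2]),np.sin(p[2])],[-np.sin(p[2]),np.cos(p[2])]])+p[:2]-W)).ravel()
r=least_squares(f,[.55,.187,1.57]); x,y,a=r.x; print(r.x.round(4),np.degrees(a),(f(r.x)*1000).round(1))
def cw(p,P=(x,y,a)):
    p=np.atleast_2d(p).astype(float); c,s=np.cos(P[2]),np.sin(P[2]); return np.c_[P[0]+c*p[:,0]-s*p[:,1],P[1]+s*p[:,0]+c*p[:,1],p[:,2]]
im=[]
for c,(u,v,w,h) in (("top",(120,185,145,145)),("scene",(360,190,145,105))):
    g=cv2.imread(f"pics/{c}0.png")[v:v+h,u:u+w]; s=4; z=cv2.resize(np.uint8(255*(g/255.)**.6),None,fx=s*.68,fy=s*.68,interpolation=cv2.INTER_CUBIC); s*=.68
    box=lambda x0,x1,y0,y1,zz:[(x0,y0,zz),(x1,y0,zz),(x1,y1,zz),(x0,y1,zz)]
    for b,col in ((box(-.107,.107,-.101,.101,.025),(0,0,255)),(box(-.103,.103,-.097,-.045,.004),(0,255,0)),(box(-.103,.103,-.041,.021,.004),(0,255,0)),(box(-.103,.103,.025,.097,.004),(0,255,0))):
        cv2.polylines(z,[np.int32((proj(c,cw(b))-[u,v]+.5)*s)],True,col,1)
    im.append(z)
H=max(i.shape[0] for i in im); im=[cv2.copyMakeBorder(i,0,H-i.shape[0],0,0,cv2.BORDER_CONSTANT) for i in im]
o=np.hstack(im); print(o.shape); cv2.imwrite("pics/m4.png",o)
E
```

```text
[0.5502 0.1861 1.6865] 96.62912361261613 [-1.1 -0.1  1.5 -3.5 -0.4  3.6]
(394, 788, 3)
```

View pics/m4.png

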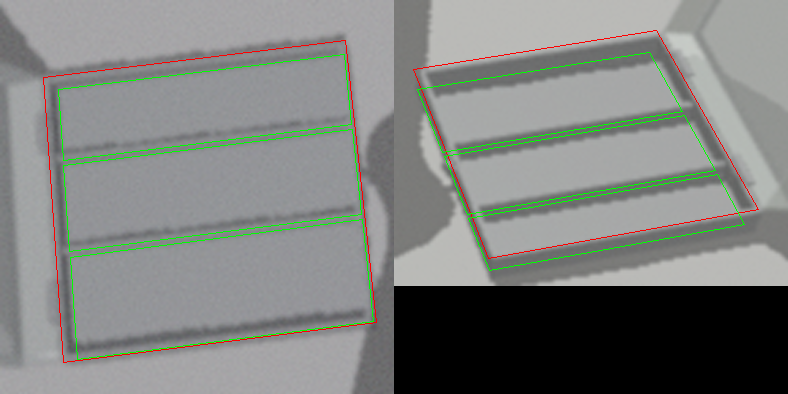

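The model outline sits on the tray in the top view (corners at about (45,78) and (373,322) in the crop) and agrees in the scene view to about 1 px. I'll move to nest B first and view it from close by.

Call:
servo_tool:
  series:
    - [0.69,0.92,0,0,0,-0.095,0]
    - [0.69,0.92,0,0,0,-0.095,0]
    - [0.69,0.92,0,0,0,-0.095,0]
    - [0.69,0.92,0,0,0,-0.095,0]
    - [0.69,0.92,0,0,0,-0.095,0]
    - [0.69,0.92,0,0,0,-0.095,0]
  newtons: 40

```text
time: 1.9
tool_pos: [0.3764, -0.4795, 0.199]
tcp_rot: [3.135, 0.186, -0.0]
wrist_force: [0.2, 0.2, 0.3]
width: 1.001
grip_force: 0.0
```

Call:
servo_tool:
  series:
    - [0.685,0.915,-0.4,0,0,0,0]
    - [0.685,0.915,-0.4,0,0,0,0]
    - [0.685,0.915,-0.4,0,0,0,0]
    - [0.685,0.915,-0.4,0,0,0,0]
    - [0.685,0.915,-0.4,0,0,0,0]
    - [0.685,0.915,-0.4,0,0,0,0]

```text
time: 2.5
tool_pos: [0.4785, -0.3432, 0.1384]
tcp_rot: [3.136, 0.185, -0.001]
wrist_force: [0.3, 0.6, 1.3]
width: 1.0
grip_force: 0.0
```

Call:
servo_tool:
  series:
    - [0.003,0.008,-0.3,0,0,0,0]
    - [0.003,0.008,-0.55,0,0,0,0]
    - [0.003,0.008,-0.65,0,0,0,0]
    - [0.003,0.008,-0.65,0,0,0,0]
    - [0.003,0.008,-0.65,0,0,0,1]
    - [0.003,0.008,-0.65,0,0,0,1]
    - [0.003,0.008,-0.65,0,0,0,1]
    - [0.003,0.008,-0.65,0,0,0,1]
    - [0.003,0.008,-0.65,0,0,0,1]
    - [0.003,0.008,-0.65,0,0,0,1]
    - [0.003,0.008,-0.65,0,0,0,1]
    - [0.003,0.008,-0.65,0,0,0,1]

```text
time: 3.7
tool_pos: [0.4793, -0.3409, 0.0411]
tcp_rot: [-3.136, -0.184, 0.0]
wrist_force: [0.2, 0.3, 0.3]
width: 0.002
grip_force: 0.0
```

The fingers shut on nothing, so I'll look.

```bash
python3 - <<'E'
from h import *
o=[]
for c,q in (("top",proj("top",np.array([.479,-.33,.04]))),("scene",proj("scene",np.array([.479,-.3,.04])))):
    a=bot.read_camera(c)[:,:,::-1]; cv2.imwrite(f"pics/{c}1.png",a); q=q.astype(int)
    x,y=q-[80,75]; o.append(cv2.resize(np.uint8(255*(a[y:y+150,x:x+160]/255.)**.5),(400,375)))
cv2.imwrite("pics/m5.png",np.hstack(o))
E
```

```text
(no output)
```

View pics/m5.png

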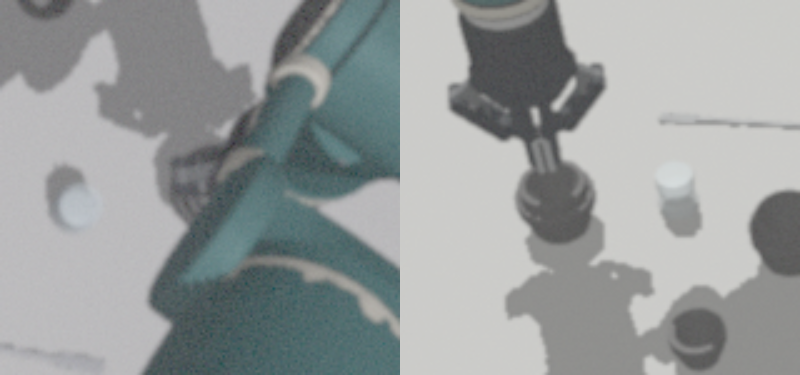

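The fingers shut inside the nest's bore, so the tips passed over the rim and must sit higher at this opening than I modelled. The nest still stands. I'll go up, reopen and grip about 7 mm lower, telling medium (0.67) from large (0.80) by the opening.

Call:
servo_tool:
  series:
    - [0,0,0.2,0,0,0,1]
    - [0,0,0.3,0,0,0,1]
    - [0,0,0.3,0,0,0,0]
    - [0,0,0.3,0,0,0,0]
    - [0,0,0.3,0,0,0,0]
    - [0,0,0.3,0,0,0,0]
    - [0,0,0.3,0,0,0,0]
    - [0,0,0.3,0,0,0,0]
    - [0,0,0.15,0,0,0,0]
    - [0,0,0,0,0,0,0]
    - [0,0,-0.05,0,0,0,0]
    - [0,0,-0.05,0,0,0,0]

```text
time: 5.0
tool_pos: [0.4781, -0.34, 0.032]
tcp_rot: [-3.134, -0.184, 0.004]
wrist_force: [1.1, 0.2, -0.3]
width: 0.998
grip_force: 0.0
```

Call:
servo_tool:
  series:
    - [0,0,0,0,0,0,0.36]
    - [0,0,0,0,0,0,0.36]
    - [0,0,0,0,0,0,0.36]
    - [0,0,0,0,0,0,0.36]
    - [0,0,0,0,0,0,0.36]

```text
time: 5.5
tool_pos: [0.4796, -0.3413, 0.0342]
tcp_rot: [3.136, 0.184, 0.001]
wrist_force: [0.7, -0.3, -0.0]
width: 0.632
grip_force: 0.0
```

```bash
python3 - <<'E'
from h import *
o=[]; s=bot.read_state(); P=np.array(s["tool_pos"]); print(P,s["width"],s["wrist_force"],s["grip_force"])
for c in ("top","scene"):
    a=bot.read_camera(c)[:,:,::-1]; cv2.imwrite(f"pics/{c}2.png",a); q=proj(c,P)
    x,y=(q-30).astype(int); z=cv2.resize(np.uint8(255*np.clip(a[y:y+60,x:x+60]/140.,0,1)**.5),(400,400),interpolation=cv2.INTER_CUBIC)
    if c=="scene":
        for r in outline("LM",.479,-.3417)[::3]: cv2.polylines(z,[np.int32((proj(c,r)-[x,y]+.5)*6.667)],True,(0,0,255),1)
    cv2.circle(z,np.int32((q-[x,y]+.5)*6.667),4,(0,255,0),-1); o.append(z)
cv2.imwrite("pics/m6.png",np.hstack(o))
E
```

```text
[ 0.47962205 -0.34127361  0.03422243] 0.6318717229989803 [ 0.68151433 -0.28426601 -0.03444232] 0.0
```

View pics/m6.png

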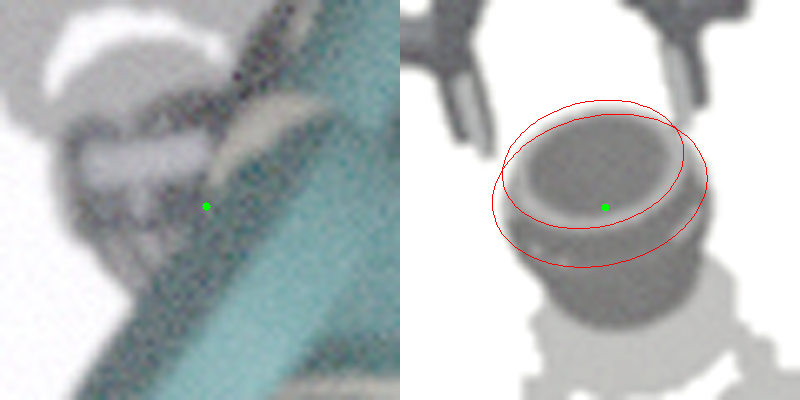

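```bash
python3 - <<'E'
from h import *
o=proj("scene",np.array([.479,-.3,.04])).astype(int)-[80,75]
P=np.array([.4793,-.3409,.0411]); print((proj("scene",P)-o)*2.5+[400,0],o)
for d in ([0,0,.02],[-.02,0,0],[0,.02,0]): print(d,(proj("scene",P+d)-proj("scene",P))*2.5)
a=cv2.imread("pics/scene1.png").mean(2); q=proj("scene",P).astype(int)
print(q); print(a[q[1]-26:q[1]+22,q[0]-9:q[0]+10].astype(int))
E
```

```text
[552.39520242 190.6346237 ] [119 153]
[0, 0, 0.02] [ -4.17436828 -16.28549543]
[-0.02, 0, 0] [  1.34104288 -16.60181599]
[0, 0.02, 0] [23.58960735 -1.75068443]
[179 229]
[[ 23  25  41  62  57  36  23  26  25  27  25  26  24  25  22  28  22  21
   32]
 [ 25  25  27  37  41  31  26  24  25  23  25  22  28  34  43  37  28  37
   66]
 [ 24  23  24  28  37  28  22  23  26  27  22  34  60  88 101  93  86  89
  115]
 [ 23  25  27  33  37  34  24  25  26  21  29  54 105 144 153 151 149 150
  154]
 [ 27  25  25  26  32  40  28  25  24  26  29  60 113 156 164 163 163 162
  162]
 [ 25  24  29  40  50  56  45  38  27  26  27  57 112 154 163 161 162 162
  161]
 [ 25  29  49  63  64  66  67  57  44  31  25  47 103 154 165 162 162 162
  161]
 [ 27  45  66  69  56  53  66  68  57  35  24  39  93 149 161 162 160 162
  161]
 [ 25  43  68  69  52  43  61  70  64  40  27  32  77 133 158 161 162 161
  161]
 [ 28  38  62  71  63  42  55  69  67  45  26  28  64 117 155 163 161 162
  161]
 [ 36  33  54  70  65  43  48  68  69  51  29  31  60 113 156 163 162 161
  162]
 [ 49  27  49  68  68  49  46  68  70  
[... 2258 characters left out ...]
  34  36  37  33  36  34  33  33  31  33  34
   33]
 [110  61  33  34  32  35  34  34  36  35  31  35  34  32  36  35  33  33
   34]
 [140  88  44  31  31  33  35  34  33  33  35  35  32  38  31  32  31  33
   32]
 [149  98  55  37  34  35  33  33  34  34  33  34  33  32  34  33  31  31
   34]
 [142  99  71  49  34  34  32  33  32  31  34  33  36  32  36  33  34  34
   33]
 [112  85  77  63  48  36  34  33  32  35  31  33  32  33  35  34  32  34
   31]
 [ 84  80  80  76  67  54  41  33  30  35  32  30  33  31  34  34  31  35
   42]
 [ 78  79  81  81  78  73  60  50  42  39  35  33  34  35  37  38  41  51
   63]
 [ 84  80  80  81  80  80  76  73  64  55  53  54  50  54  54  59  64  73
   79]]
```

Measured in the scene view, the fingertips end about 20 mm higher than the reported TCP, consistent with no contact at the large collar's width. I'll open, drop 12 mm and close again.

Call:
servo_tool:
  series:
    - [0,0,0,0,0,0,0]
    - [0,0,0,0,0,0,0]
    - [0,0,0,0,0,0,0]
    - [0,0,-0.08,0,0,0,0]
    - [0,0,-0.08,0,0,0,0]
    - [0,0,-0.08,0,0,0,0.5]
    - [0,0,-0.08,0,0,0,0.5]
    - [0,0,-0.08,0,0,0,0.5]
    - [0,0,-0.08,0,0,0,0.5]
    - [0,0,-0.08,0,0,0,0.5]
    - [0,0,-0.08,0,0,0,0.5]

```text
time: 6.7
tool_pos: [0.4795, -0.3411, 0.0218]
tcp_rot: [3.136, 0.184, 0.0]
wrist_force: [-0.2, -0.6, 0.3]
width: 0.5
grip_force: 0.0
```

```bash
python3 - <<'E'
from h import *
c="scene"; a=bot.read_camera(c)[:,:,::-1]; cv2.imwrite(f"pics/{c}3.png",a); P=np.array(bot.read_state()["tool_pos"]); q=proj(c,P)
x,y=(q-[50,50]).astype(int); z=cv2.resize(np.uint8(255*np.clip(a[y:y+75,x:x+100]/140.,0,1)**.5),(800,600),interpolation=cv2.INTER_CUBIC)
cv2.circle(z,np.int32((q-[x,y]+.5)*8),4,(0,255,0),-1)
for k in (1,2,3):cv2.circle(z,np.int32((proj(c,P+[0,0,.05*k])-[x,y]+.5)*8),4,(0,255,255),-1)
cv2.imwrite("pics/m7.png",z)
E
```

```text
(no output)
```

View pics/m7.png

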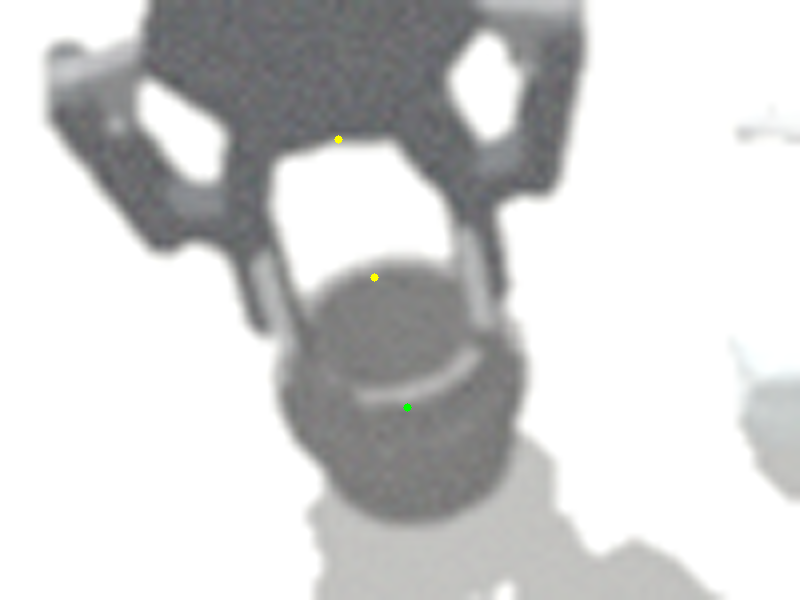

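The tips are at about z = 0.055 while TCP reads 0.022: the tool sits roughly 30 mm above its reading. That is consistent across three pictures, with the nest exactly where predicted. I'll open, drop another 12 mm and close.

Call:
servo_tool:
  series:
    - [0,0,0,0,0,0,0]
    - [0,0,0,0,0,0,0]
    - [0,0,0,0,0,0,0]
    - [0,0,0,0,0,0,0]
    - [0,0,-0.08,0,0,0,0]
    - [0,0,-0.08,0,0,0,0]
    - [0,0,-0.08,0,0,0,0.6]
    - [0,0,-0.08,0,0,0,0.6]
    - [0,0,-0.08,0,0,0,0.6]
    - [0,0,-0.08,0,0,0,0.6]
    - [0,0,-0.08,0,0,0,0.6]
    - [0,0,-0.08,0,0,0,0.6]

```text
time: 7.95
tool_pos: [0.4796, -0.3412, 0.0101]
tcp_rot: [3.136, 0.184, 0.001]
wrist_force: [-0.5, 1.2, 2.2]
width: 0.634
grip_force: 41.8
```

Gripped with 42 N near the medium's width. Now a slow straight pull.

Call:
servo_tool:
  series:
    - [0,0,0.01,0,0,0,0.7]
    - [0,0,0.02,0,0,0,0.7]
    - [0,0,0.03,0,0,0,0.7]
    - [0,0,0.04,0,0,0,0.7]
    - [0,0,0.06,0,0,0,0.7]
    - [0,0,0.08,0,0,0,0.7]
    - [0,0,0.1,0,0,0,0.7]
    - [0,0,0.13,0,0,0,0.7]
    - [0,0,0.17,0,0,0,0.7]
    - [0,0,0.22,0,0,0,0.7]
    - [0,0,0.3,0,0,0,0.7]
    - [0,0,0.4,0,0,0,0.7]
    - [0,0,0.4,0,0,0,0.7]

```text
time: 9.25
tool_pos: [0.4815, -0.3427, 0.0733]
tcp_rot: [3.132, 0.184, 0.007]
wrist_force: [0.2, -0.1, -1.2]
width: 0.637
grip_force: 42.1
```

```bash
python3 - <<'E'
from h import *
c="scene"; a=bot.read_camera(c)[:,:,::-1]; cv2.imwrite(f"pics/{c}4.png",a); s=bot.read_state(); P=np.array(s["tool_pos"]); print(s["width"],s["wrist_force"]); q=proj(c,P)
x,y=(q-[50,50]).astype(int); z=cv2.resize(np.uint8(255*np.clip(a[y:y+90,x:x+100]/140.,0,1)**.5),(660,594),interpolation=cv2.INTER_CUBIC)
cv2.imwrite("pics/m8.png",z)
E
```

```text
0.6331278333334341 [ 0.15292246  0.7484974  -0.20082757]
```

View pics/m8.png

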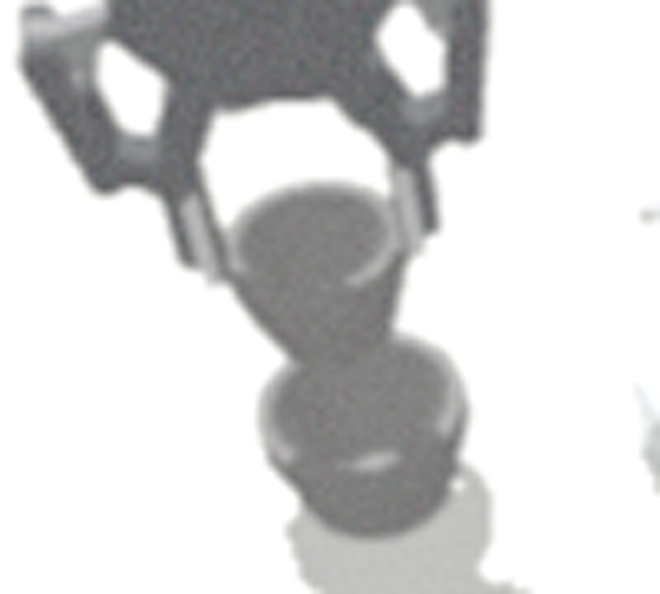

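The medium came free and hangs upright between the fingers, and large2 still stands on the bench. I'll carry it to the middle bay's rear place at (0.555, 0.233).

Call:
servo_tool:
  series:
    - [0.03,0.25,0.2,0,0,0,0.7]
    - [0.07,0.5,0.2,0,0,0,0.7]
    - [0.1,0.75,0.2,0,0,0,0.7]
    - [0.125,0.957,0.2,0,0,0,0.7]

```text
time: 9.7
tool_pos: [0.4979, -0.1957, 0.0996]
tcp_rot: [-3.136, -0.184, 0.0]
wrist_force: [-0.4, 0.1, -0.3]
width: 0.629
grip_force: 42.4
```

Call:
servo_tool:
  series:
    - [0.03,0.25,0,0,0,0,0.7]
    - [0.07,0.5,0,0,0,0,0.7]
    - [0.1,0.75,0,0,0,0,0.7]
    - [0.125,0.957,0,0,0,0,0.7]

```text
time: 10.1
tool_pos: [0.5164, -0.052, 0.0994]
tcp_rot: [-3.136, -0.185, 0.001]
wrist_force: [0.7, -0.8, 0.9]
width: 0.637
grip_force: 42.4
```

Call:
servo_tool:
  series:
    - [0.03,0.25,0,0,0,0,0.7]
    - [0.07,0.5,0,0,0,0,0.7]
    - [0.1,0.75,0,0,0,0,0.7]
    - [0.125,0.957,0,0,0,0,0.7]

```text
time: 10.5
tool_pos: [0.5353, 0.0915, 0.0994]
tcp_rot: [-3.136, -0.185, 0.0]
wrist_force: [0.7, -0.6, 0.1]
width: 0.631
grip_force: 42.4
```

Call:
servo_tool:
  series:
    - [0.03,0.25,0,0,0,0,0.7]
    - [0.07,0.5,0,0,0,0,0.7]
    - [0.1,0.75,0,0,0,0,0.7]
    - [0.125,0.957,0,0,0,0,0.7]
    - [0.125,0.957,0,0,0,0,0.7]
    - [0.125,0.957,0,0,0,0,0.7]
    - [0.125,0.957,0,0,0,0,0.7]

```text
time: 11.2
tool_pos: [0.5538, 0.2322, 0.0991]
tcp_rot: [3.135, 0.184, -0.002]
wrist_force: [0.2, -0.2, -0.2]
width: 0.63
grip_force: 42.4
```

Call:
servo_tool:
  series:
    - [0.005,0.004,-0.25,0,0,0,0.7]
    - [0.005,0.004,-0.45,0,0,0,0.7]
    - [0.005,0.004,-0.58,0,0,0,0.7]
    - [0.005,0.004,-0.63,0,0,0,0.7]
    - [0.005,0.004,-0.65,0,0,0,0.7]
    - [0.005,0.004,-0.66,0,0,0,0.7]
    - [0.005,0.004,-0.67,0,0,0,0.7]
    - [0.005,0.004,-0.675,0,0,0,0.7]
    - [0.005,0.004,-0.675,0,0,0,0.7]

```text
time: 12.1
tool_pos: [0.5557, 0.234, -0.0007]
tcp_rot: [-3.136, -0.184, -0.002]
wrist_force: [0.2, 0.1, -0.0]
width: 0.635
grip_force: 42.4
```

```bash
python3 - <<'E'
from h import *
o=[]
for c,w,h in (("scene",66,90),("top",66,90)):
    a=bot.read_camera(c)[:,:,::-1]; s=bot.read_state(); P=np.array(s["tool_pos"]); q=proj(c,P+[0,0,.02])
    x,y=(q-[w/2,h/2]).astype(int); o.append(cv2.resize(np.uint8(255*np.clip(a[y:y+h,x:x+w]/180.,0,1)**.5),(400,545),interpolation=cv2.INTER_CUBIC))
print(s["wrist_force"],P,s["width"])
cv2.imwrite("pics/m9.png",np.hstack(o))
E
```

```text
[ 0.30593724 -0.62072543 -0.81686295] [ 0.55541692  0.23398686 -0.0010341 ] 0.6319349028070864
```

View pics/m9.png

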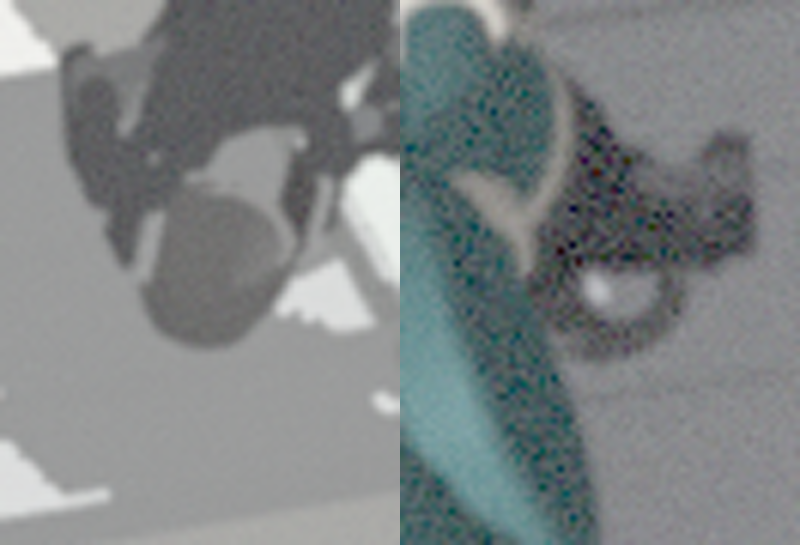

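The medium is down between the middle bay's dividers. I'll release gently, lift and go back for large2, leaving the picture clear for a recheck.

Call:
servo_tool:
  series:
    - [0,0,-0.01,0,0,0,0.3]
    - [0,0,-0.01,0,0,0,0.28]
    - [0,0,-0.01,0,0,0,0.24]
    - [0,0,-0.01,0,0,0,0.22]
    - [0,0,-0.01,0,0,0,0.22]
    - [0,0,0.1,0,0,0,0.22]
    - [0,0,0.35,0,0,0,0.22]
    - [0,0,0.7,0,0,0,0.22]
    - [0,0,0.8,0,0,0,0.22]

```text
time: 13.1
tool_pos: [0.5587, 0.2352, 0.1257]
tcp_rot: [-3.133, -0.184, -0.015]
wrist_force: [1.4, 0.4, 0.9]
width: 0.781
grip_force: 0.0
```

Call:
servo_tool:
  series:
    - [0,-0.3,0,0,0,0,0]
    - [0,-0.6,0,0,0,0,0]
    - [0,-1,0,0,0,0,0]
    - [0,-1,0,0,0,0,0]

```text
time: 13.5
tool_pos: [0.5552, 0.0797, 0.12]
tcp_rot: [3.135, 0.179, 0.002]
wrist_force: [-0.0, 1.0, 1.7]
width: 0.999
grip_force: 0.0
```

Call:
servo_tool:
  series:
    - [0,-0.3,0,0,0,0,0]
    - [0,-0.6,0,0,0,0,0]
    - [0,-0.8,0,0,0,0,0]
    - [0,-0.8,0,0,0,0,0]
    - [0,-0.8,0,0,0,0,0]

```text
time: 14.0
tool_pos: [0.5555, -0.0363, 0.1193]
tcp_rot: [-3.136, -0.181, -0.002]
wrist_force: [-0.0, 0.8, -0.0]
width: 0.999
grip_force: 0.0
```

```bash
cat > look.py <<'E'
from h import *
import sys
n=sys.argv[1]
for c in ("top","scene"): cv2.imwrite(f"pics/{c}_{n}.png",bot.read_camera(c)[:,:,::-1])
print(bot.read_state()["tool_pos"])
for t,H in (("large1",.042),("medium1",.054),("small1",.034)):
    for c in ("top","scene"):
        for d in bot.mark_of(t,c):
            v,u=d["at"][0]*480,d["at"][1]*640
            if d["score"]>.35: print(t,c,round(u,1),round(v,1),round(d["score"],2),ray(c,u,v,0 if t!="medium1" else .012).round(4)[:2])
E
python3 look.py a
```

```text
[ 0.55531405 -0.0351663   0.11891489]
large1 top 476.1 291.5 0.78 [ 0.482  -0.3455]
large1 top 369.6 266.7 0.54 [ 0.5326 -0.1435]
large1 scene 305.4 289.9 0.86 [ 0.6387 -0.0859]
large1 scene 186.5 242.8 0.85 [ 0.4819 -0.3338]
large1 scene 271.9 254.9 0.85 [ 0.5367 -0.1492]
large1 scene 275.0 251.5 0.66 [ 0.5277 -0.142 ]
medium1 top 176.0 257.0 0.63 [0.554  0.2266]
medium1 top 374.6 265.6 0.62 [ 0.5326 -0.1522]
medium1 scene 276.6 249.0 0.88 [ 0.5316 -0.1381]
medium1 scene 448.4 245.0 0.75 [0.5586 0.2324]
medium1 scene 316.5 343.1 0.43 [ 0.7744 -0.0773]
small1 top 406.2 214.9 0.82 [ 0.6344 -0.2181]
small1 top 410.3 179.0 0.5 [ 0.7077 -0.2291]
small1 scene 236.8 295.8 0.64 [ 0.6391 -0.2253]
small1 scene 259.1 204.1 0.6 [ 0.3758 -0.171 ]
```

Medium sits at (0.556, 0.23) in its bay. Next is nest A's medium.

Call:
servo_tool:
  series:
    - [-0.13,-0.35,0,0,0,0,0]
    - [-0.13,-0.711,0,0,0,0,0]
    - [-0.13,-0.711,-0.1,0,0,0,0]
    - [-0.13,-0.711,-0.4,0,0,0,0]
    - [-0.13,-0.711,-0.65,0,0,0,0]
    - [-0.13,-0.711,-0.723,0,0,0,0]
    - [-0.13,-0.711,-0.723,0,0,0,0]
    - [-0.13,-0.711,-0.723,0,0,0,0]
    - [-0.13,-0.711,-0.723,0,0,0,0.6]
    - [-0.13,-0.711,-0.723,0,0,0,0.6]
    - [-0.13,-0.711,-0.723,0,0,0,0.6]
    - [-0.13,-0.711,-0.723,0,0,0,0.6]
    - [-0.13,-0.711,-0.723,0,0,0,0.6]
    - [-0.13,-0.711,-0.723,0,0,0,0.6]

```text
time: 15.8
tool_pos: [0.5376, -0.1434, 0.0124]
tcp_rot: [3.135, 0.184, 0.006]
wrist_force: [-1.2, 0.8, 4.7]
width: 0.622
grip_force: 40.8
```

Call:
servo_tool:
  series:
    - [0,0,0.01,0,0,0,0.7]
    - [0,0,0.02,0,0,0,0.7]
    - [0,0,0.03,0,0,0,0.7]
    - [0,0,0.04,0,0,0,0.7]
    - [0,0,0.06,0,0,0,0.7]
    - [0,0,0.08,0,0,0,0.7]
    - [0,0,0.1,0,0,0,0.7]
    - [0,0,0.13,0,0,0,0.7]
    - [0,0,0.17,0,0,0,0.7]
    - [0,0,0.22,0,0,0,0.7]
    - [0,0,0.3,0,0,0,0.7]
    - [0,0,0.45,0,0,0,0.7]
    - [0,0,0.6,0,0,0,0.7]
    - [0,0,0.6,0,0,0,0.7]

```text
time: 17.2
tool_pos: [0.539, -0.1439, 0.1047]
tcp_rot: [3.133, 0.184, 0.012]
wrist_force: [0.8, 0.4, 0.2]
width: 0.621
grip_force: 42.0
```

```bash
python3 look.py b; python3 - <<'E'
from h import *
c="scene"; a=cv2.imread("pics/scene_b.png"); P=np.array(bot.read_state()["tool_pos"]); q=proj(c,P)
x,y=(q-[40,40]).astype(int); A=cv2.resize(np.uint8(255*np.clip(a[y:y+90,x:x+80]/140.,0,1)**.5),(400,450),interpolation=cv2.INTER_CUBIC)
q=proj(c,np.array([.555,.2,.03])); x,y=(q-[40,45]).astype(int); B=cv2.resize(np.uint8(255*np.clip(a[y:y+90,x:x+80]/180.,0,1)**.5),(400,450),interpolation=cv2.INTER_CUBIC)
cv2.imwrite("pics/m10.png",np.hstack([A,B]))
E
```

```text
[ 0.53632442 -0.14310587  0.1011319 ]
large1 top 475.4 291.6 0.93 [ 0.4819 -0.3442]
large1 top 340.4 211.2 0.75 [ 0.6435 -0.0894]
large1 top 371.0 266.3 0.74 [ 0.5333 -0.1463]
large1 scene 183.0 242.9 0.78 [ 0.4814 -0.3414]
large1 scene 271.7 253.7 0.68 [ 0.5332 -0.1494]
medium1 top 174.5 259.3 0.85 [0.5495 0.2292]
medium1 top 377.2 255.6 0.52 [ 0.5519 -0.1577]
medium1 scene 272.0 221.7 0.93 [ 0.4485 -0.1437]
medium1 scene 450.6 245.8 0.91 [0.5615 0.2366]
small1 top 195.3 222.1 0.62 [0.6251 0.1942]
small1 top 20.5 247.3 0.49 [0.5791 0.5309]
small1 scene 239.2 295.7 0.62 [ 0.6393 -0.2206]
small1 scene 537.0 158.2 0.45 [0.28   0.5404]
```

View pics/m10.png

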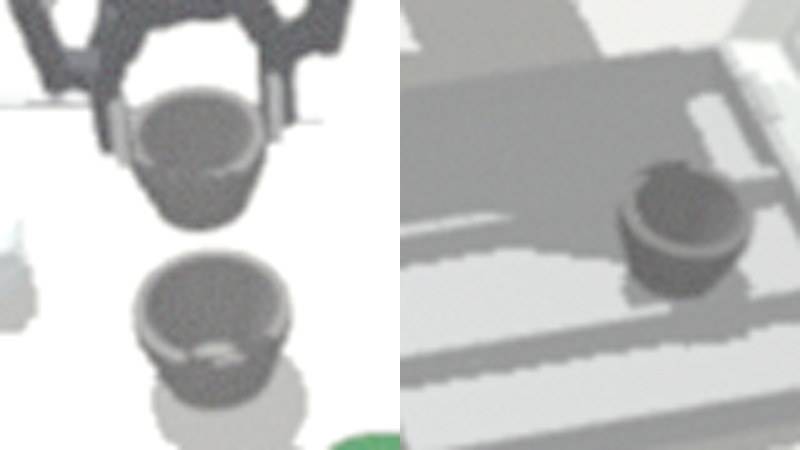

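Medium freed from nest A, and the first medium stands upright in the middle bay. I'll place this one at the front position.

Call:
servo_tool:
  series:
    - [0.03,0.25,0,0,0,0,0.7]
    - [0.06,0.5,0,0,0,0,0.7]
    - [0.08,0.75,0,0,0,0,0.7]
    - [0.1,0.937,0,0,0,0,0.7]

```text
time: 18.0
tool_pos: [0.5501, -0.0004, 0.0993]
tcp_rot: [-3.136, -0.185, 0.002]
wrist_force: [0.2, -0.1, -0.8]
width: 0.623
grip_force: 42.0
```

Call:
servo_tool:
  series:
    - [0.03,0.25,0,0,0,0,0.7]
    - [0.06,0.5,0,0,0,0,0.7]
    - [0.08,0.75,0,0,0,0,0.7]
    - [0.1,0.937,0,0,0,0,0.7]
    - [0.1,0.937,0,0,0,0,0.7]
    - [0.1,0.937,0,0,0,0,0.7]
    - [0.1,0.937,-0.25,0,0,0,0.7]
    - [0.1,0.937,-0.45,0,0,0,0.7]
    - [0.1,0.937,-0.57,0,0,0,0.7]
    - [0.1,0.937,-0.62,0,0,0,0.7]
    - [0.1,0.937,-0.64,0,0,0,0.7]
    - [0.1,0.937,-0.655,0,0,0,0.7]
    - [0.1,0.937,-0.667,0,0,0,0.7]
    - [0.1,0.937,-0.667,0,0,0,0.7]

```text
time: 19.4
tool_pos: [0.5667, 0.1383, 0.001]
tcp_rot: [-3.136, -0.184, -0.003]
wrist_force: [0.2, -0.3, -0.2]
width: 0.619
grip_force: 42.1
```

Call:
servo_tool:
  series:
    - [0,0,0,0,0,0,0.3]
    - [0,0,0,0,0,0,0.28]
    - [0,0,0,0,0,0,0.24]
    - [0,0,0,0,0,0,0.22]
    - [0,0,0,0,0,0,0.22]
    - [0,0,0.1,0,0,0,0.22]
    - [0,0,0.35,0,0,0,0.22]
    - [0,0,0.7,0,0,0,0.22]
    - [0,0,0.8,0,0,0,0.22]

```text
time: 20.3
tool_pos: [0.5693, 0.139, 0.1268]
tcp_rot: [-3.135, -0.184, -0.015]
wrist_force: [0.1, 0.3, 1.0]
width: 0.779
grip_force: 0.0
```

Call:
servo_tool:
  series:
    - [-0.05,-0.3,0,0,0,0,0]
    - [-0.1,-0.6,0,0,0,0,0]
    - [-0.1,-0.94,0,0,0,0,0]
    - [-0.1,-0.94,0,0,0,0,0]

```text
time: 20.7
tool_pos: [0.5507, -0.0078, 0.1215]
tcp_rot: [3.134, 0.177, 0.003]
wrist_force: [-1.3, 0.0, 0.5]
width: 1.0
grip_force: 0.0
```

```bash
python3 look.py c; python3 - <<'E'
from h import *
from scipy.optimize import minimize
# silhouette fit of stand-alone large cones in both views
for k,P,thr in (("L",(.535,-.144),58),("L",(.480,-.342),52),("S",(.636,-.221),58)):
    im=cv2.imread("pics/scene_c.png").astype(float).mean(2)
    d=np.clip((thr-im)/12+.5,0,1); d=cv2.morphologyEx(d,cv2.MORPH_CLOSE,np.ones((3,3)))
    def cost(x):
        q=proj("scene",np.array([*x,.03])).astype(int); q0=proj("scene",np.array([*P,.03])).astype(int); s=np.s_[q0[1]-26:q0[1]+26,q0[0]-24:q0[0]+24]
        return np.abs(sil("scene",k,*x)-d)[s].sum()
    P=np.array(P); r=minimize(cost,P,method="Nelder-Mead",options=dict(initial_simplex=[P,P+[.008,0],P+[0,.008]],xatol=2e-4)); print(k,r.x.round(4),r.fun.round(0),sil("scene",k,*P).sum())
E
```

```text
[ 0.55093189 -0.00389491  0.12108668]
large1 top 340.3 207.7 0.87 [ 0.6506 -0.0893]
large1 top 369.7 263.2 0.84 [ 0.5394 -0.144 ]
large1 top 473.3 292.5 0.77 [ 0.4802 -0.34  ]
large1 scene 272.4 256.9 0.97 [ 0.5425 -0.1484]
large1 scene 188.0 244.4 0.82 [ 0.4871 -0.3302]
large1 scene 307.2 291.2 0.68 [ 0.6424 -0.0826]
medium1 top 227.0 253.7 0.83 [0.5592 0.1293]
medium1 top 177.3 257.6 0.73 [0.5527 0.2241]
medium1 scene 449.6 247.3 0.77 [0.5654 0.2333]
medium1 scene 406.5 254.8 0.75 [0.5768 0.1362]
medium1 scene 228.6 232.1 0.48 [ 0.4705 -0.2405]
small1 top 410.1 216.1 0.88 [ 0.6319 -0.2256]
small1 scene 236.9 297.4 0.57 [ 0.6431 -0.2251]
L [ 0.5371 -0.1434] 188.0 862.625
L [ 0.48   -0.3402] 197.0 850.9375
S [ 0.638  -0.2209] 122.0 483.9375
```

Call:
servo_tool:
  series:
    - [-0.04,-0.3,0,0,0,0,0]
    - [-0.09,-0.6,0,0,0,0,0]
    - [-0.093,-0.936,0,0,0,0,0]
    - [-0.093,-0.936,-0.1,0,0,0,0]
    - [-0.093,-0.936,-0.4,0,0,0,0]
    - [-0.093,-0.936,-0.65,0,0,0,0]
    - [-0.093,-0.936,-0.82,0,0,0,0]
    - [-0.093,-0.936,-0.873,0,0,0,0]
    - [-0.093,-0.936,-0.873,0,0,0,0]
    - [-0.093,-0.936,-0.873,0,0,0,0.6]
    - [-0.093,-0.936,-0.873,0,0,0,0.6]
    - [-0.093,-0.936,-0.873,0,0,0,0.6]
    - [-0.093,-0.936,-0.873,0,0,0,0.6]
    - [-0.093,-0.936,-0.873,0,0,0,0.6]

```text
time: 22.5
tool_pos: [0.5389, -0.1436, -0.0087]
tcp_rot: [3.135, 0.184, 0.007]
wrist_force: [0.3, 1.8, 6.3]
width: 0.759
grip_force: 43.8
```

Call:
servo_tool:
  series:
    - [0,0,0.1,0,0,0,0.7]
    - [0,0,0.35,0,0,0,0.7]
    - [-0.03,0.1,0.6,0,0,0,0.7]
    - [-0.06,0.35,0.8,0,0,0,0.7]
    - [-0.09,0.6,0.8,0,0,0,0.7]
    - [-0.117,0.818,0.8,0,0,0,0.7]

```text
time: 23.1
tool_pos: [0.5201, -0.0194, 0.112]
tcp_rot: [3.136, 0.183, 0.007]
wrist_force: [-0.2, 0.3, -1.6]
width: 0.761
grip_force: 44.7
```

Call:
servo_tool:
  series:
    - [-0.03,0.25,0,0,0,0,0.7]
    - [-0.07,0.5,0,0,0,0,0.7]
    - [-0.1,0.75,0,0,0,0,0.7]
    - [-0.117,0.818,0,0,0,0,0.7]

```text
time: 23.5
tool_pos: [0.501, 0.1051, 0.11]
tcp_rot: [-3.135, -0.188, -0.001]
wrist_force: [0.4, -0.8, -1.1]
width: 0.759
grip_force: 44.8
```

Call:
servo_tool:
  series:
    - [-0.03,0.25,0,0,0,0,0.7]
    - [-0.07,0.5,0,0,0,0,0.7]
    - [-0.1,0.75,0,0,0,0,0.7]
    - [-0.117,0.818,0,0,0,0,0.7]
    - [-0.117,0.818,0,0,0,0,0.7]
    - [-0.117,0.818,0,0,0,0,0.7]
    - [-0.117,0.818,-0.25,0,0,0,0.7]
    - [-0.117,0.818,-0.45,0,0,0,0.7]
    - [-0.117,0.818,-0.6,0,0,0,0.7]
    - [-0.117,0.818,-0.68,0,0,0,0.7]
    - [-0.117,0.818,-0.72,0,0,0,0.7]
    - [-0.117,0.818,-0.74,0,0,0,0.7]
    - [-0.117,0.818,-0.755,0,0,0,0.7]
    - [-0.117,0.818,-0.755,0,0,0,0.7]

```text
time: 24.9
tool_pos: [0.4848, 0.2251, -0.0034]
tcp_rot: [-3.136, -0.184, -0.002]
wrist_force: [0.2, -0.7, -0.3]
width: 0.759
grip_force: 44.8
```

Call:
servo_tool:
  series:
    - [0,0,-0.01,0,0,0,0.2]
    - [0,0,-0.01,0,0,0,0.17]
    - [0,0,-0.01,0,0,0,0.14]
    - [0,0,-0.01,0,0,0,0.12]
    - [0,0,-0.01,0,0,0,0.12]
    - [0,0,0.1,0,0,0,0.12]
    - [0,0,0.35,0,0,0,0.12]
    - [0,0,0.7,0,0,0,0.12]
    - [0,0,0.81,0,0,0,0.12]

```text
time: 25.8
tool_pos: [0.4869, 0.2262, 0.1224]
tcp_rot: [-3.134, -0.184, -0.011]
wrist_force: [0.4, 0.5, 0.6]
width: 0.881
grip_force: 0.0
```

Call:
servo_tool:
  series:
    - [0,-0.3,0,0,0,0,0]
    - [0,-0.6,0,0,0,0,0]
    - [0,-0.942,0,0,0,0,0]

```text
time: 26.1
tool_pos: [0.4841, 0.0842, 0.1179]
tcp_rot: [-3.136, -0.188, -0.002]
wrist_force: [1.1, 0.1, -0.4]
width: 1.0
grip_force: 0.0
```

Call:
servo_tool:
  series:
    - [0,-0.3,0,0,0,0,0]
    - [0,-0.6,0,0,0,0,0]
    - [0,-0.942,0,0,0,0,0]

```text
time: 26.4
tool_pos: [0.4838, -0.0565, 0.1175]
tcp_rot: [-3.136, -0.185, -0.001]
wrist_force: [1.0, -0.1, 0.3]
width: 1.003
grip_force: 0.0
```

Call:
servo_tool:
  series:
    - [0,-0.3,0,0,0,0,0]
    - [0,-0.6,0,0,0,0,0]
    - [0,-0.942,0,0,0,0,0]

```text
time: 26.7
tool_pos: [0.4837, -0.1966, 0.1174]
tcp_rot: [-3.136, -0.185, -0.001]
wrist_force: [0.3, 0.8, 0.4]
width: 1.0
grip_force: 0.0
```

```bash
cat > fit.py <<'E'
from h import *
from scipy.optimize import minimize
import sys
n=sys.argv[1]; im=cv2.imread(f"pics/scene_{n}.png").astype(float).mean(2)
for a in sys.argv[2:]:
    k,x,y=a.split(","); P=np.array([float(x),float(y)])
    d=np.clip((54-im)/12+.5,0,1); d=cv2.morphologyEx(d,cv2.MORPH_CLOSE,np.ones((3,3)))
    q0=proj("scene",np.array([*P,.03])).astype(int); s=np.s_[q0[1]-26:q0[1]+26,q0[0]-24:q0[0]+24]
    r=minimize(lambda x:np.abs(sil("scene",k,*x)-d)[s].sum(),P,method="Nelder-Mead",options=dict(initial_simplex=[P,P+[.008,0],P+[0,.008]],xatol=2e-4)); print(k,r.x.round(4),r.fun.round(0),sil("scene",k,*P).sum())
E
python3 look.py d; python3 fit.py d L,.48,-.342 S,.636,-.221
```

```text
[ 0.48414547 -0.2007331   0.11780006]
large1 top 336.7 212.1 0.92 [ 0.6418 -0.0821]
large1 top 176.1 294.9 0.71 [0.4827 0.2266]
large1 top 478.2 291.5 0.7 [ 0.482  -0.3495]
large1 scene 184.7 244.7 0.96 [ 0.4872 -0.3374]
large1 scene 431.8 223.3 0.8 [0.4794 0.217 ]
large1 scene 308.4 290.0 0.58 [ 0.6396 -0.0798]
medium1 top 226.0 254.8 0.79 [0.5571 0.1312]
medium1 top 173.7 257.8 0.72 [0.5524 0.2309]
medium1 top 48.8 246.0 0.58 [0.5785 0.471 ]
medium1 top 419.9 299.3 0.42 [ 0.4672 -0.2357]
medium1 scene 407.8 255.9 0.72 [0.5802 0.1383]
medium1 scene 449.1 245.5 0.63 [0.5603 0.2335]
small1 scene 238.8 296.1 0.71 [ 0.6403 -0.2214]
L [ 0.48   -0.3402] 178.0 850.9375
S [ 0.6383 -0.2214] 110.0 483.9375
```

Call:
servo_tool:
  series:
    - [-0.03,-0.3,0,0,0,0,0]
    - [-0.03,-0.6,0,0,0,0,0]
    - [-0.03,-0.944,0,0,0,0,0]
    - [-0.03,-0.944,-0.1,0,0,0,0]
    - [-0.03,-0.944,-0.4,0,0,0,0]
    - [-0.03,-0.944,-0.65,0,0,0,0]
    - [-0.03,-0.944,-0.82,0,0,0,0]
    - [-0.03,-0.944,-0.855,0,0,0,0]
    - [-0.03,-0.944,-0.855,0,0,0,0]
    - [-0.03,-0.944,-0.855,0,0,0,0.6]
    - [-0.03,-0.944,-0.855,0,0,0,0.6]
    - [-0.03,-0.944,-0.855,0,0,0,0.6]
    - [-0.03,-0.944,-0.855,0,0,0,0.6]
    - [-0.03,-0.944,-0.855,0,0,0,0.6]

```text
time: 28.5
tool_pos: [0.4815, -0.3376, -0.0084]
tcp_rot: [3.134, 0.184, 0.006]
wrist_force: [0.3, 2.6, 6.8]
width: 0.764
grip_force: 43.8
```

Call:
servo_tool:
  series:
    - [0,0,0.1,0,0,0,0.7]
    - [0,0,0.35,0,0,0,0.7]
    - [0.01,0.1,0.6,0,0,0,0.7]
    - [0.02,0.35,0.8,0,0,0,0.7]
    - [0.026,0.6,0.8,0,0,0,0.7]
    - [0.026,0.783,0.8,0,0,0,0.7]

```text
time: 29.1
tool_pos: [0.4846, -0.2184, 0.1121]
tcp_rot: [3.134, 0.184, 0.007]
wrist_force: [-0.0, -0.6, -1.3]
width: 0.771
grip_force: 44.9
```

Call:
servo_tool:
  series:
    - [0.01,0.25,0,0,0,0,0.7]
    - [0.02,0.5,0,0,0,0,0.7]
    - [0.026,0.783,0,0,0,0,0.7]

```text
time: 29.4
tool_pos: [0.4876, -0.101, 0.1104]
tcp_rot: [3.135, 0.183, 0.003]
wrist_force: [1.1, -0.2, -0.9]
width: 0.771
grip_force: 44.9
```

Call:
servo_tool:
  series:
    - [0.01,0.25,0,0,0,0,0.7]
    - [0.02,0.5,0,0,0,0,0.7]
    - [0.026,0.783,0,0,0,0,0.7]

```text
time: 29.7
tool_pos: [0.4915, 0.0167, 0.1104]
tcp_rot: [3.136, 0.183, 0.003]
wrist_force: [1.1, -0.1, -0.6]
width: 0.768
grip_force: 44.9
```

Call:
servo_tool:
  series:
    - [0.01,0.25,0,0,0,0,0.7]
    - [0.02,0.5,0,0,0,0,0.7]
    - [0.025,0.75,0,0,0,0,0.7]
    - [0.025,0.783,0,0,0,0,0.7]
    - [0.025,0.783,0,0,0,0,0.7]
    - [0.025,0.783,-0.25,0,0,0,0.7]
    - [0.025,0.783,-0.45,0,0,0,0.7]
    - [0.025,0.783,-0.6,0,0,0,0.7]
    - [0.025,0.783,-0.68,0,0,0,0.7]
    - [0.025,0.783,-0.72,0,0,0,0.7]
    - [0.025,0.783,-0.74,0,0,0,0.7]
    - [0.025,0.783,-0.757,0,0,0,0.7]
    - [0.025,0.783,-0.757,0,0,0,0.7]

```text
time: 31.0
tool_pos: [0.4958, 0.1332, -0.0038]
tcp_rot: [-3.136, -0.184, -0.002]
wrist_force: [-1.1, -0.7, -1.3]
width: 0.77
grip_force: 44.9
```

Call:
servo_tool:
  series:
    - [0,0,-0.008,0,0,0,0.2]
    - [0,0,-0.008,0,0,0,0.17]
    - [0,0,-0.008,0,0,0,0.14]
    - [0,0,-0.008,0,0,0,0.12]
    - [0,0,-0.008,0,0,0,0.12]
    - [0,0,0.1,0,0,0,0.12]
    - [0,0,0.35,0,0,0,0.12]
    - [0,0,0.7,0,0,0,0.12]
    - [0,0,0.81,0,0,0,0.12]

```text
time: 31.9
tool_pos: [0.498, 0.1339, 0.122]
tcp_rot: [-3.135, -0.184, -0.012]
wrist_force: [1.1, 0.5, 0.3]
width: 0.882
grip_force: 0.0
```

Call:
servo_tool:
  series:
    - [0.1,-0.25,0,0,0,0,0]
    - [0.2,-0.5,0,0,0,0,0]
    - [0.3,-0.75,0,0,0,0,0]
    - [0.317,-0.788,0,0,0,0,0]

```text
time: 32.3
tool_pos: [0.5441, 0.0115, 0.1174]
tcp_rot: [3.135, 0.179, 0.003]
wrist_force: [-0.3, 1.2, 1.1]
width: 1.005
grip_force: 0.0
```

Call:
servo_tool:
  series:
    - [0.1,-0.25,0,0,0,0,0]
    - [0.2,-0.5,0,0,0,0,0]
    - [0.3,-0.75,0,0,0,0,0]
    - [0.317,-0.788,0,0,0,0,0]
    - [0.317,-0.788,0,0,0,0,0]

```text
time: 32.8
tool_pos: [0.5901, -0.1039, 0.1166]
tcp_rot: [-3.136, -0.181, 0.001]
wrist_force: [-0.1, -0.5, 0.3]
width: 1.001
grip_force: 0.0
```

```bash
python3 look.py e; python3 fit.py e S,.636,-.221
```

```text
[ 0.58930769 -0.10216899  0.11647017]
large1 top 227.2 286.7 0.79 [0.4973 0.1296]
large1 top 339.5 208.5 0.67 [ 0.649  -0.0877]
large1 top 175.1 296.0 0.62 [0.4806 0.2285]
large1 scene 397.6 228.7 0.86 [0.4881 0.1363]
large1 scene 431.3 225.0 0.85 [0.4846 0.2146]
large1 scene 560.7 138.9 0.71 [0.209  0.6323]
large1 scene 309.7 294.3 0.7 [ 0.6507 -0.0783]
medium1 top 172.8 255.3 0.74 [0.5573 0.2328]
medium1 top 227.0 252.4 0.71 [0.5617 0.1294]
medium1 scene 446.3 245.0 0.8 [0.5581 0.2279]
medium1 scene 432.9 224.3 0.63 [0.494  0.2141]
medium1 scene 408.1 255.4 0.6 [0.5789 0.1393]
small1 top 405.9 215.1 0.54 [ 0.6341 -0.2174]
small1 scene 233.5 293.1 0.68 [ 0.6315 -0.232 ]
S [ 0.6372 -0.2211] 148.0 483.9375
```

Call:
servo_tool:
  series:
    - [0.1,-0.3,0,0,0,0,0]
    - [0.2,-0.6,0,0,0,0,0]
    - [0.321,-0.792,0,0,0,0,0]
    - [0.321,-0.792,0,0,0,0,0]
    - [0.321,-0.792,-0.3,0,0,0,0]
    - [0.321,-0.792,-0.6,0,0,0,0]
    - [0.321,-0.792,-0.8,0,0,0,0]
    - [0.321,-0.792,-0.86,0,0,0,0]
    - [0.321,-0.792,-0.86,0,0,0,0]
    - [0.321,-0.792,-0.86,0,0,0,0.7]
    - [0.321,-0.792,-0.86,0,0,0,0.7]
    - [0.321,-0.792,-0.86,0,0,0,0.7]
    - [0.321,-0.792,-0.86,0,0,0,0.7]
    - [0.321,-0.792,-0.86,0,0,0,0.7]
    - [0.321,-0.792,-0.86,0,0,0,0.7]

```text
time: 34.7
tool_pos: [0.6403, -0.2229, -0.0091]
tcp_rot: [3.134, 0.184, 0.007]
wrist_force: [-0.6, -0.4, 5.6]
width: 0.5
grip_force: 39.8
```

Call:
servo_tool:
  series:
    - [0,0,0.1,0,0,0,0.8]
    - [0,0,0.35,0,0,0,0.8]
    - [0,0.1,0.6,0,0,0,0.8]
    - [-0.02,0.35,0.75,0,0,0,0.8]
    - [-0.036,0.6,0.75,0,0,0,0.8]
    - [-0.036,0.9,0.75,0,0,0,0.8]
    - [-0.036,0.907,0.75,0,0,0,0.8]

```text
time: 35.4
tool_pos: [0.6329, -0.0812, 0.1024]
tcp_rot: [-3.134, -0.19, -0.003]
wrist_force: [-0.5, -0.4, 0.2]
width: 0.503
grip_force: 40.7
```

Call:
servo_tool:
  series:
    - [-0.01,0.25,0,0,0,0,0.8]
    - [-0.02,0.5,0,0,0,0,0.8]
    - [-0.036,0.8,0,0,0,0,0.8]
    - [-0.036,0.907,0,0,0,0,0.8]

```text
time: 35.8
tool_pos: [0.6273, 0.053, 0.1016]
tcp_rot: [-3.135, -0.187, -0.001]
wrist_force: [-0.2, -0.8, 0.3]
width: 0.498
grip_force: 40.8
```

Call:
servo_tool:
  series:
    - [-0.01,0.25,0,0,0,0,0.8]
    - [-0.02,0.5,0,0,0,0,0.8]
    - [-0.036,0.8,0,0,0,0,0.8]
    - [-0.036,0.907,0,0,0,0,0.8]
    - [-0.036,0.907,0,0,0,0,0.8]
    - [-0.036,0.907,0,0,0,0,0.8]
    - [-0.036,0.907,-0.25,0,0,0,0.8]
    - [-0.036,0.907,-0.45,0,0,0,0.8]
    - [-0.036,0.907,-0.58,0,0,0,0.8]
    - [-0.036,0.907,-0.65,0,0,0,0.8]
    - [-0.036,0.907,-0.68,0,0,0,0.8]
    - [-0.036,0.907,-0.7,0,0,0,0.8]
    - [-0.036,0.907,-0.7,0,0,0,0.8]

```text
time: 37.1
tool_pos: [0.6229, 0.1858, -0.0037]
tcp_rot: [-3.136, -0.183, -0.002]
wrist_force: [0.4, -0.4, 0.1]
width: 0.501
grip_force: 40.8
```

Call:
servo_tool:
  series:
    - [0,0,-0.008,0,0,0,0.46]
    - [0,0,-0.008,0,0,0,0.43]
    - [0,0,-0.008,0,0,0,0.4]
    - [0,0,-0.008,0,0,0,0.38]
    - [0,0,-0.008,0,0,0,0.38]
    - [0,0,0.1,0,0,0,0.38]
    - [0,0,0.35,0,0,0,0.38]
    - [0,0,0.7,0,0,0,0.38]
    - [0,0,0.9,0,0,0,0.38]

```text
time: 38.0
tool_pos: [0.6237, 0.1866, 0.1355]
tcp_rot: [-3.135, -0.184, -0.008]
wrist_force: [0.6, -0.7, 0.9]
width: 0.618
grip_force: 0.0
```

Call:
servo_tool:
  series:
    - [0,-0.3,0,0,0,0,1]
    - [0,-0.6,0,0,0,0,1]
    - [0,-0.9,0,0,0,0,1]
    - [0,-1,0,0,0,0,1]

```text
time: 38.4
tool_pos: [0.6222, 0.0324, 0.1321]
tcp_rot: [3.135, 0.18, 0.002]
wrist_force: [0.4, 0.3, -0.5]
width: 0.004
grip_force: 0.0
```

Call:
servo_tool:
  series:
    - [0,-0.3,0,0,0,0,1]
    - [0,-0.6,0,0,0,0,1]
    - [0,-0.6,0,0,0,0,1]
    - [0,-0.6,0,0,0,0,1]

```text
time: 38.8
tool_pos: [0.6223, -0.0545, 0.1312]
tcp_rot: [-3.136, -0.18, -0.001]
wrist_force: [-0.2, -0.4, 0.3]
width: 0.003
grip_force: 0.0
```

```bash
python3 look.py f; python3 - <<'E'
from h import *
g=lambda a,g:np.uint8(255*np.clip(a/180.,0,1)**.6)
a=cv2.imread("pics/top_f.png")[165:340,0:290]; b=cv2.imread("pics/scene_f.png")[120:300,350:590]
cv2.imwrite("pics/m11.png",np.vstack([cv2.resize(g(a,1),(485,292),interpolation=cv2.INTER_CUBIC),cv2.resize(g(b,1),(485,306),interpolation=cv2.INTER_CUBIC)]))
for t in ("lid_edge","hasp_hinge","hasp_tip","lid_hinge","case_catch"):
    for c in ("top","scene"): print(t,c,[((np.array(d["at"])*[480,640]).round(1)[::-1].tolist(),round(d["score"],2)) for d in bot.mark_of(t,c) if d["score"]>.4])
E
```

```text
[ 0.62213618 -0.05285834  0.13090211]
large1 top 178.2 294.8 0.89 [0.4829 0.2227]
large1 top 340.1 210.3 0.61 [ 0.6454 -0.0888]
large1 top 226.9 288.2 0.55 [0.4944 0.1302]
large1 scene 309.7 288.4 0.88 [ 0.6357 -0.0768]
large1 scene 399.0 232.2 0.87 [0.4989 0.1371]
large1 scene 433.6 222.9 0.87 [0.4786 0.2214]
medium1 top 173.0 260.2 0.61 [0.5478 0.2321]
medium1 top 225.4 252.0 0.58 [0.5625 0.1325]
medium1 scene 405.9 256.4 0.67 [0.5812 0.1339]
medium1 scene 380.7 248.3 0.62 [0.5528 0.0847]
medium1 scene 449.4 247.8 0.58 [0.5668 0.2325]
small1 top 197.2 225.0 0.73 [0.6191 0.1904]
small1 scene 432.5 271.8 0.91 [0.6191 0.1842]
lid_edge top [([47.6, 251.0], 0.92)]
lid_edge scene [([539.2, 155.5], 0.87)]
hasp_hinge top [([48.1, 247.2], 0.91)]
hasp_hinge scene [([540.0, 157.5], 0.81)]
hasp_tip top [([16.5, 250.5], 0.56), ([196.9, 251.3], 0.53)]
hasp_tip scene [([559.5, 141.0], 0.79), ([429.1, 253.0], 0.48)]
lid_hinge top [([135.8, 265.1], 0.65)]
lid_hinge scene [([479.2, 232.4], 0.88)]
case_catch top []
case_catch scene [([416.7, 227.8], 0.71), ([377.7, 247.0], 0.59)]
```

View pics/m11.png

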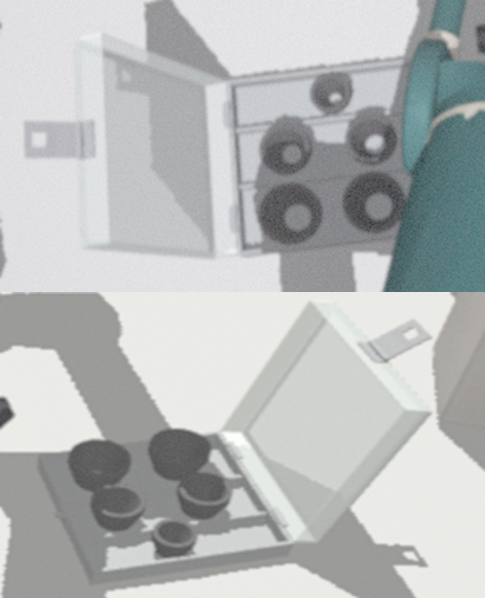

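All five cones stand upright in their own bays: two large, two medium and one small. Next is the lid. I'll triangulate its angle and the hasp's.

```bash
cat >> h.py <<'E'
from scipy.optimize import least_squares
CP=(.5502,.1861,1.6865)
def tri(pt,ps):
    return least_squares(lambda X:np.r_[proj("top",X)-pt,proj("scene",X)-ps],[.55,.35,.15]).x
def tocase(X):
    c,s=np.cos(CP[2]),np.sin(CP[2]); d=np.array(X)-[CP[0],CP[1],0]; return np.array([c*d[0]+s*d[1],-s*d[0]+c*d[1],d[2]])
def toworld(p):
    c,s=np.cos(CP[2]),np.sin(CP[2]); return np.array([CP[0]+c*p[0]-s*p[1],CP[1]+s*p[0]+c*p[1],p[2]])
E
python3 - <<'E'
from h import *
for n,a,b in (("edge",(47.6,251),(539.2,155.5)),("hh",(48.1,247.2),(540,157.5)),("tip",(16.5,250.5),(559.5,141)),("lh",(135.8,265.1),(479.2,232.4))):
    X=tri(a,b); print(n,X.round(3),tocase(X).round(3))
for p in (1.7,1.8,1.9,2.0,2.05): print(p,.107-.214*np.cos(p)+.03*np.sin(p),.025+.214*np.sin(p)+.03*np.cos(p))
W=[(.30,.32),(.30,.18),(.1515,.18),(.108,.186),(.056,.182),(.0135,.167),(-.0245,.139),(-.054,.101),(-.073,.055)]
for x,z in W: print((x,z),toworld([x,.065,z-.030]).round(4))
E
```

```text
edge [0.528 0.381 0.22 ] [ 0.196 -0.     0.22 ]
hh [0.534 0.381 0.22 ] [ 0.195 -0.006  0.22 ]
tip [0.523 0.415 0.249] [0.231 0.    0.249]
lh [0.538 0.302 0.022] [ 0.116 -0.001  0.022]
1.7 0.16432266609281632 0.23335093460796252
1.8 0.1848366771906665 0.22658733016714114
1.9 0.20457296993941215 0.2178095317592016
2.0 0.22333434582585893 0.20710524424428162
2.05 0.2322904270136178 0.20106336614624096
(0.3, 0.32) [0.451  0.4766 0.29  ]
(0.3, 0.18) [0.451  0.4766 0.15  ]
(0.1515, 0.18) [0.4681 0.3291 0.15  ]
(0.108, 0.186) [0.4732 0.2859 0.156 ]
(0.056, 0.182) [0.4792 0.2342 0.152 ]
(0.0135, 0.167) [0.4841 0.192  0.137 ]
(-0.0245, 0.139) [0.4885 0.1543 0.109 ]
(-0.054, 0.101) [0.4919 0.125  0.071 ]
(-0.073, 0.055) [0.4941 0.1061 0.025 ]
```

The lid is open about 1.85 rad, with its edge at z ≈ 0.22 as the model predicts. The hasp stands at about 2.2 rad. I'll go over and behind the lid, to the side of the hasp, with the fingers shut.

Call:
servo_tool:
  series:
    - [0,0,0.33,0,0,0,1]
    - [0,0.1,0.66,0,0,0,1]
    - [-0.1,0.3,0.9,0,0,0,1]
    - [-0.2,0.6,1,0,0,0,1]
    - [-0.285,0.8825,1,0,0,0,1]
    - [-0.285,0.8825,1,0,0,0,1]

```text
time: 40.3
tool_pos: [0.5783, 0.0831, 0.2822]
tcp_rot: [-3.133, -0.191, -0.004]
wrist_force: [0.3, -0.6, -0.5]
width: -0.001
grip_force: 0.0
```

Call:
servo_tool:
  series:
    - [-0.1,0.3,0.06,0,0,0,1]
    - [-0.2,0.6,0.06,0,0,0,1]
    - [-0.285,0.8825,0.06,0,0,0,1]
    - [-0.285,0.8825,0.06,0,0,0,1]

```text
time: 40.7
tool_pos: [0.5349, 0.2148, 0.2892]
tcp_rot: [-3.134, -0.192, 0.001]
wrist_force: [0.2, -0.3, 0.7]
width: 0.001
grip_force: 0.0
```

Call:
servo_tool:
  series:
    - [-0.1,0.3,0,0,0,0,1]
    - [-0.2,0.6,0,0,0,0,1]
    - [-0.285,0.8825,0,0,0,0,1]
    - [-0.285,0.8825,0,0,0,0,1]

```text
time: 41.1
tool_pos: [0.4925, 0.3466, 0.2887]
tcp_rot: [-3.135, -0.191, 0.002]
wrist_force: [-0.0, 0.1, 0.0]
width: -0.001
grip_force: 0.0
```

Call:
servo_tool:
  series:
    - [-0.1,0.3,0,0,0,0,1]
    - [-0.2,0.6,0,0,0,0,1]
    - [-0.285,0.8825,0,0,0,0,1]
    - [-0.285,0.8825,0,0,0,0,1]
    - [-0.285,0.8825,0,0,0,0,1]

```text
time: 41.6
tool_pos: [0.4516, 0.4749, 0.2885]
tcp_rot: [3.134, 0.186, -0.001]
wrist_force: [-0.8, -0.6, -0.4]
width: -0.002
grip_force: 0.0
```

Call:
servo_tool:
  series:
    - [0,0.012,-0.3,0,0,0,1]
    - [0,0.012,-0.6,0,0,0,1]
    - [0,0.012,-0.9,0,0,0,1]
    - [0,0.012,-0.923,0,0,0,1]
    - [0,0.012,-0.923,0,0,0,1]

```text
time: 42.1
tool_pos: [0.4514, 0.475, 0.15]
tcp_rot: [3.134, 0.181, -0.003]
wrist_force: [0.9, -0.7, 1.6]
width: 0.004
grip_force: 0.0
```

Call:
servo_tool:
  series:
    - [0.02,-0.15,0,0,0,0,1]
    - [0.03,-0.3,0,0,0,0,1]
    - [0.04,-0.36,0,0,0,0,1]
    - [0.05,-0.42,0,0,0,0,1]
    - [0.055,-0.48,0,0,0,0,1]
    - [0.06,-0.54,0,0,0,0,1]
    - [0.068,-0.6,0,0,0,0,1]
    - [0.075,-0.66,0,0,0,0,1]
    - [0.08,-0.72,0,0,0,0,1]
    - [0.09,-0.78,0,0,0,0,1]
    - [0.095,-0.84,0,0,0,0,1]
    - [0.1,-0.9,0,0,0,0,1]
    - [0.11,-0.972,0,0,0,0,1]
    - [0.11,-0.972,0,0,0,0,1]

```text
time: 43.5
tool_pos: [0.4679, 0.3386, 0.1655]
tcp_rot: [-3.122, -0.182, -0.01]
wrist_force: [-27.6, 5.0, 54.9]
width: -0.001
grip_force: 25.8
```

There's an unexpected 55 N upward. I'll back off up and away, then look.

Call:
servo_tool:
  series:
    - [0,0.02,0.1,0,0,0,1]
    - [0,0.06,0.15,0,0,0,1]
    - [0,0.1,0.2,0,0,0,1]
    - [0,0.1,0.2,0,0,0,1]

```text
time: 43.9
tool_pos: [0.4677, 0.3473, 0.1808]
tcp_rot: [-3.136, -0.185, -0.0]
wrist_force: [0.4, 1.1, -0.4]
width: 0.002
grip_force: 0.0
```

```bash
python3 - <<'E'
from h import *
s=bot.read_state(); print({k:np.round(s[k],3) for k in ("time","q","tool_pos","tcp_rot","wrist_force","width","grip_force")})
g=lambda a:np.uint8(255*np.clip(a/200.,0,1)**.6)
im={c:bot.read_camera(c)[:,:,::-1] for c in ("top","scene")}
for c in im: cv2.imwrite(f"pics/{c}_g.png",im[c])
cv2.imwrite("pics/m12.png",np.vstack([cv2.resize(g(im["top"][150:340,0:290]),(458,300),interpolation=cv2.INTER_CUBIC),cv2.resize(g(im["scene"][60:270,330:650]),(458,300),interpolation=cv2.INTER_CUBIC)]))
for t in ("lid_edge","hasp_hinge","hasp_tip"):
    for c in ("top","scene"): print(t,c,[((np.array(d["at"])*[480,640]).round(1)[::-1].tolist(),round(d["score"],2)) for d in bot.mark_of(t,c) if d["score"]>.4])
E
```

```text
{'time': np.float64(43.9), 'q': array([0.596, 0.102, 1.827, 0.   , 1.212, 2.049]), 'tool_pos': array([0.468, 0.347, 0.181]), 'tcp_rot': array([-3.136, -0.185, -0.   ]), 'wrist_force': array([ 0.379,  1.059, -0.406]), 'width': np.float64(0.002), 'grip_force': np.float64(0.0)}
lid_edge top [([76.8, 244.0], 0.75), ([202.6, 291.2], 0.73)]
lid_edge scene [([513.9, 152.0], 0.7)]
hasp_hinge top [([80.8, 242.2], 0.59)]
hasp_hinge scene [([514.4, 154.0], 0.78)]
hasp_tip top [([52.7, 239.5], 0.75)]
hasp_tip scene [([530.9, 134.9], 0.82)]
```

View pics/m12.png

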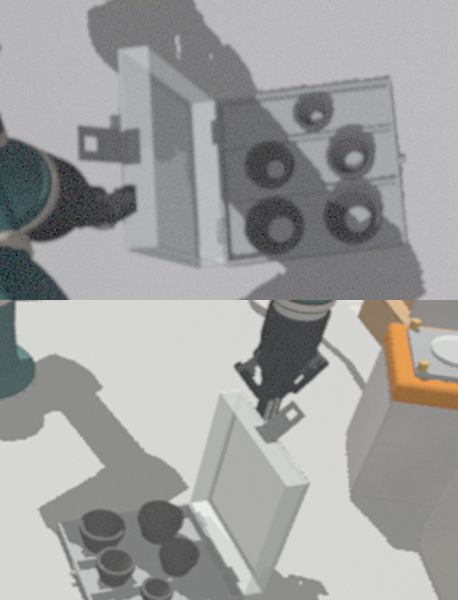

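```bash
python3 - <<'E'
from h import *
for n,a,b in (("edge",(76.8,244),(513.9,152)),("hh",(80.8,242.2),(514.4,154)),("tip",(52.7,239.5),(530.9,134.9))):
    X=tri(a,b); print(n,X.round(3),tocase(X).round(3))
P=np.array([.4677,.3473,.1808])
for z in (0,.03,.073,.103): print(z,proj("scene",P+[0,0,z]).round(1),proj("top",P+[0,0,z]).round(1))
print(tocase(P), [ (p,round(.107-.214*np.cos(p)+.03*np.sin(p),3),round(.025+.214*np.sin(p)+.03*np.cos(p),3)) for p in (1.5,1.57,1.6,1.65,1.7)])
E
```

```text
edge [0.534 0.326 0.239] [0.141 0.    0.239]
hh [0.538 0.323 0.237] [ 0.138 -0.003  0.237]
tip [0.533 0.348 0.277] [ 0.163 -0.002  0.277]
0 [505.  153.7] [ 74.6 291.5]
0.03 [508.6 142. ] [ 67. 289.]
0.073 [514.  124.6] [ 55.3 285.3]
0.103 [518.  111.8] [ 46.5 282.4]
[0.16964645 0.06333854 0.1808    ] [(1.5, np.float64(0.122), np.float64(0.241)), (1.57, np.float64(0.137), np.float64(0.239)), (1.6, np.float64(0.143), np.float64(0.238)), (1.65, np.float64(0.154), np.float64(0.236)), (1.7, np.float64(0.164), np.float64(0.233))]
```

The lid now stands at about 1.59 rad and nothing else has changed. The rising edge met the finger knuckles, which flare along the push direction. I'll turn the gripper 90° so they flare sideways, shift outboard and recompute the arc.

```bash
cat > arc.py <<'E'
from h import *
pts=[(.215,.24),(.215,.185)]
for f,r in ((1.55,.158),(1.3,.158),(1.05,.16),(.8,.163),(.55,.167),(.3,.172),(.1,.176),(0,.178)):
    u=np.array([-np.cos(f),np.sin(f)]); n=np.array([np.sin(f),np.cos(f)]); pts.append(tuple(np.array([.107,.025])+r*u+(.03+.011*np.sin(f))*n))
prev=np.array([.4678,.3473,.1806])
for x,z in pts:
    w=toworld([x,.083,z-.030]); print((round(x,3),round(z,3)),w.round(4),((w-prev)/.15).round(3)); prev=w
E
python3 arc.py
```

```text
(0.215, 0.24) [0.4429 0.3901 0.21  ] [-0.166  0.285  0.196]
(0.215, 0.185) [0.4429 0.3901 0.155 ] [ 0.     0.    -0.367]
(np.float64(0.145), np.float64(0.184)) [0.451  0.3203 0.1538] [ 0.054 -0.466 -0.008]
(np.float64(0.104), np.float64(0.188)) [0.4558 0.2797 0.1581] [ 0.031 -0.271  0.029]
(np.float64(0.062), np.float64(0.183)) [0.4606 0.2378 0.1535] [ 0.032 -0.279 -0.031]
(np.float64(0.021), np.float64(0.168)) [0.4654 0.197  0.1383] [ 0.032 -0.272 -0.101]
(np.float64(-0.017), np.float64(0.143)) [0.4697 0.1599 0.1128] [ 0.029 -0.247 -0.17 ]
(np.float64(-0.047), np.float64(0.108)) [0.4732 0.1293 0.0776] [ 0.024 -0.204 -0.234]
(np.float64(-0.065), np.float64(0.074)) [0.4753 0.1119 0.0435] [ 0.013 -0.116 -0.227]
(np.float64(-0.071), np.float64(0.055)) [0.476 0.106 0.025] [ 0.005 -0.04  -0.123]
```

Call:
servo_tool:
  series:
    - [-0.05,0.1,0.196,0,0,0,1]
    - [-0.166,0.285,0.196,0,0,0,1]
    - [-0.166,0.285,0.196,0,0,0.05,1]
    - [-0.166,0.285,0.196,0,0,0.1,1]
    - [-0.166,0.285,0.196,0,0,0.15,1]
    - [-0.166,0.285,0.196,0,0,0.2,1]
    - [-0.166,0.285,0.196,0,0,0.25,1]
    - [-0.166,0.285,0.196,0,0,0.3,1]
    - [-0.166,0.285,0.196,0,0,0.35,1]
    - [-0.166,0.285,0.196,0,0,0.4,1]
    - [-0.166,0.285,0.196,0,0,0.45,1]
    - [-0.166,0.285,0.196,0,0,0.5,1]
    - [-0.166,0.285,0.196,0,0,0.5,1]
    - [-0.166,0.285,-0.17,0,0,0.5,1]
    - [-0.166,0.285,-0.17,0,0,0.5,1]
    - [-0.166,0.285,-0.17,0,0,0.5,1]

```text
time: 45.9
tool_pos: [0.4411, 0.3879, 0.1534]
tcp_rot: [-2.087, -2.347, 0.008]
wrist_force: [0.3, -0.4, 0.3]
width: -0.003
grip_force: 0.0
```

Call:
servo_tool:
  series:
    - [0.02,-0.15,0,0,0,0,1]
    - [0.03,-0.25,0,0,0,0,1]
    - [0.04,-0.34,0,0,0,0,1]
    - [0.045,-0.4,0,0,0,0,1]
    - [0.05,-0.44,0,0,0,0,1]
    - [0.055,-0.48,0,0,0,0,1]
    - [0.06,-0.53,0.005,0,0,0,1]

```text
time: 46.6
tool_pos: [0.452, 0.3104, 0.1569]
tcp_rot: [-2.087, -2.348, -0.003]
wrist_force: [-0.5, 3.4, 2.3]
width: 0.002
grip_force: 1.6
```

The lid is moving under about 3 N. I'll keep following the arc.

Call:
servo_tool:
  series:
    - [0.006,-0.05,0.005,0,0,0,1]
    - [0.013,-0.1,0.01,0,0,0,1]
    - [0.02,-0.15,0.015,0,0,0,1]
    - [0.026,-0.206,0.02,0,0,0,1]
    - [0.034,-0.276,0.015,0,0,0,1]
    - [0.042,-0.346,0.01,0,0,0,1]
    - [0.05,-0.416,0,0,0,0,1]
    - [0.058,-0.485,-0.01,0,0,0,1]
    - [0.066,-0.553,-0.03,0,0,0,1]
    - [0.074,-0.621,-0.054,0,0,0,1]
    - [0.082,-0.689,-0.081,0,0,0,1]
    - [0.09,-0.757,-0.111,0,0,0,1]

```text
time: 47.8
tool_pos: [0.4652, 0.1953, 0.1392]
tcp_rot: [2.087, 2.348, -0.0]
wrist_force: [0.8, 1.4, -0.4]
width: 0.003
grip_force: 0.6
```

Call:
servo_tool:
  series:
    - [0.008,-0.065,-0.04,0,0,0,1]
    - [0.015,-0.127,-0.08,0,0,0,1]
    - [0.022,-0.187,-0.123,0,0,0,1]
    - [0.029,-0.247,-0.17,0,0,0,1]
    - [0.036,-0.3,-0.225,0,0,0,1]
    - [0.042,-0.353,-0.283,0,0,0,1]
    - [0.048,-0.403,-0.343,0,0,0,1]
    - [0.053,-0.451,-0.404,0,0,0,1]
    - [0.058,-0.493,-0.48,0,0,0,1]
    - [0.062,-0.533,-0.556,0,0,0,1]
    - [0.066,-0.567,-0.631,0,0,0,1]
    - [0.069,-0.59,-0.7,0,0,0,1]
    - [0.071,-0.607,-0.74,0,0,0,1]
    - [0.071,-0.607,-0.754,0,0,0,1]
    - [0.071,-0.607,-0.754,0,0,0,1]

```text
time: 49.3
tool_pos: [0.4755, 0.1052, 0.0261]
tcp_rot: [-2.087, -2.347, 0.001]
wrist_force: [-1.2, 0.7, 0.5]
width: 0.003
grip_force: 0.0
```

Call:
servo_tool:
  series:
    - [0,0,-0.015,0,0,0,1]
    - [0,0,-0.03,0,0,0,1]
    - [0,0,-0.04,0,0,0,1]
    - [0,0,-0.04,0,0,0,1]

```text
time: 49.7
tool_pos: [0.4765, 0.1055, 0.0223]
tcp_rot: [2.087, 2.348, 0.001]
wrist_force: [-3.3, -0.4, 10.6]
width: 0.0
grip_force: 5.8
```

The lid seems seated, with 10.6 N and stiff. I'll lift off and measure the lid edge and hasp.

Call:
servo_tool:
  series:
    - [0,0,0.2,0,0,0,1]
    - [0,0,0.5,0,0,0,1]
    - [-0.3,0,0.8,0,0,0,1]
    - [-0.6,-0.3,0.8,0,0,0,1]
    - [-0.6,-0.6,0.8,0,0,0,1]
    - [-0.6,-0.8,0.8,0,0,0,1]
    - [-0.6,-0.8,0.8,0,0,0,1]

```text
time: 50.4
tool_pos: [0.3854, -0.0184, 0.1413]
tcp_rot: [2.091, 2.34, -0.0]
wrist_force: [-0.4, 0.1, -0.7]
width: -0.004
grip_force: 0.0
```

```bash
cat > hasp.py <<'E'
from h import *
import sys
n=sys.argv[1]
for c in ("top","scene"): cv2.imwrite(f"pics/{c}_{n}.png",bot.read_camera(c)[:,:,::-1])
m={}
for t in ("lid_edge","hasp_hinge","hasp_tip","case_catch"):
    for c in ("top","scene"):
        d=[((np.array(e["at"])*[480,640])[::-1],round(e["score"],2)) for e in bot.mark_of(t,c)][:3]; m[t,c]=d
        print(t,c,[(a.round(1).tolist(),s) for a,s in d])
    if m[t,"top"] and m[t,"scene"]:
        X=tri(m[t,"top"][0][0],m[t,"scene"][0][0]); print("   ",X.round(3),"case",tocase(X).round(3))
print("exp edge",proj("top",toworld([-.107,0,.055])),proj("scene",toworld([-.107,0,.055])))
print(bot.read_state()["tool_pos"])
E
python3 hasp.py h
```

```text
lid_edge top [([249.9, 247.1], 0.65)]
lid_edge scene [([383.9, 239.4], 0.8)]
    [0.564 0.083 0.052] case [-0.104 -0.002  0.052]
hasp_hinge top [([252.1, 245.8], 0.83)]
hasp_hinge scene [([381.1, 241.5], 0.81)]
    [0.566 0.078 0.049] case [-0.109 -0.004  0.049]
hasp_tip top [([271.0, 241.9], 0.78)]
hasp_tip scene [([367.8, 233.2], 0.47)]
    [0.568 0.044 0.079] case [-0.143 -0.001  0.079]
case_catch top [([249.5, 251.2], 0.61)]
case_catch scene [([378.2, 248.4], 0.69), ([233.9, 324.4], 0.57)]
    [0.561 0.082 0.022] case [-0.105  0.001  0.022]
exp edge [250.34005976 247.19302048] [380.89216441 238.23025023]
[ 0.38579951 -0.01396483  0.14027577]
```

The lid is shut: its edge is within 3 px of the expected shut position. The hasp tip is at case (-0.143, 0, 0.079), sticking out and up. I'll position the fingers above it.

Call:
servo_tool:
  series:
    - [0.3,0.1,0,0,0,0,1]
    - [0.6,0.2,0,0,0,0,1]
    - [0.6,0.2,0,0,0,0,1]
    - [0.6,0.2,0,0,0,0,1]

```text
time: 51.3
tool_pos: [0.4759, 0.0159, 0.1397]
tcp_rot: [-2.084, -2.348, 0.003]
wrist_force: [0.2, 1.0, 0.1]
width: 0.004
grip_force: 0.0
```

Call:
servo_tool:
  series:
    - [0.3,0.1,0,0,0,0,1]
    - [0.6,0.227,0,0,0,0,1]
    - [0.6,0.227,0,0,0,0,1]
    - [0.6,0.227,-0.2,0,0,0,1]
    - [0.6,0.227,-0.34,0,0,0,1]
    - [0.6,0.227,-0.34,0,0,0,1]

```text
time: 51.9
tool_pos: [0.561, 0.0488, 0.0861]
tcp_rot: [-2.084, -2.344, 0.009]
wrist_force: [-0.5, -0.1, -0.7]
width: -0.002
grip_force: 0.0
```

Call:
servo_tool:
  series:
    - [0.03,0.005,-0.05,0,0,0,1]
    - [0.03,0.005,-0.1,0,0,0,1]
    - [0.03,0.005,-0.14,0,0,0,1]
    - [0.03,0.005,-0.18,0,0,0,1]
    - [0.03,0.005,-0.22,0,0,0,1]
    - [0.03,0.005,-0.26,0,0,0,1]
    - [0.03,0.005,-0.3,0,0,0,1]
    - [0.03,0.005,-0.34,0,0,0,1]
    - [0.03,0.005,-0.38,0,0,0,1]
    - [0.03,0.005,-0.42,0,0,0,1]
    - [0.03,0.005,-0.46,0,0,0,1]
    - [0.03,0.005,-0.5,0,0,0,1]
    - [0.03,0.005,-0.54,0,0,0,1]
    - [0.03,0.005,-0.58,0,0,0,1]
    - [0.03,0.005,-0.6,0,0,0,1]

```text
time: 53.4
tool_pos: [0.5698, 0.05, -0.0013]
tcp_rot: [-2.087, -2.347, 0.001]
wrist_force: [0.5, -0.2, 0.1]
width: -0.0
grip_force: 0.1
```

Call:
servo_tool:
  series:
    - [-0.002,0.02,0,0,0,0,1]
    - [-0.004,0.04,0,0,0,0,1]
    - [-0.006,0.06,0,0,0,0,1]
    - [-0.008,0.075,0,0,0,0,1]
    - [-0.01,0.085,0,0,0,0,1]
    - [-0.01,0.085,0,0,0,0,1]

```text
time: 54.0
tool_pos: [0.5689, 0.0631, -0.0003]
tcp_rot: [2.087, 2.348, 0.001]
wrist_force: [-0.6, 0.3, 0.2]
width: -0.001
grip_force: 0.0
```

```bash
python3 hasp.py i
```

```text
lid_edge top []
lid_edge scene [([384.0, 238.9], 0.62)]
hasp_hinge top []
hasp_hinge scene [([383.9, 241.9], 0.59)]
hasp_tip top []
hasp_tip scene [([374.4, 253.3], 0.51)]
case_catch top []
case_catch scene [([380.3, 249.9], 0.9)]
exp edge [250.34005976 247.19302048] [380.89216441 238.23025023]
[ 5.68772617e-01  6.26918671e-02 -5.27648764e-04]
```

The hasp has come down. I'll keep pressing inward in small steps until it resists.

Call:
servo_tool:
  series:
    - [-0.001,0.01,0,0,0,0,1]
    - [-0.002,0.02,0,0,0,0,1]
    - [-0.003,0.03,0,0,0,0,1]
    - [-0.003,0.03,0,0,0,0,1]

```text
time: 54.9
tool_pos: [0.5682, 0.0675, -0.0006]
tcp_rot: [-2.087, -2.348, 0.0]
wrist_force: [0.6, -1.2, 0.7]
width: -0.002
grip_force: 0.0
```

Call:
servo_tool:
  series:
    - [-0.001,0.01,0,0,0,0,1]
    - [-0.002,0.02,0,0,0,0,1]
    - [-0.003,0.025,0,0,0,0,1]
    - [-0.003,0.025,0,0,0,0,1]

```text
time: 55.3
tool_pos: [0.5682, 0.0683, -0.0005]
tcp_rot: [2.084, 2.347, -0.004]
wrist_force: [1.6, -10.3, 0.1]
width: -0.002
grip_force: 5.3
```

It seats firmly at 10 N. I'll back off straight out, then go up and clear.

Call:
servo_tool:
  series:
    - [0,-0.1,0,0,0,0,1]
    - [0,-0.3,0,0,0,0,1]
    - [0,-0.5,0.2,0,0,0,1]
    - [0,-0.5,0.5,0,0,0,1]
    - [-0.3,-0.5,0.9,0,0,0,1]
    - [-0.6,-0.7,1,0,0,0,1]
    - [-0.9,-1,1,0,0,0,1]
    - [-0.9,-1,1,0,0,0,1]
    - [-0.9,-1,1,0,0,0,1]

```text
time: 56.2
tool_pos: [0.4303, -0.0809, 0.1503]
tcp_rot: [2.09, 2.344, 0.0]
wrist_force: [1.1, 0.4, -0.9]
width: -0.004
grip_force: 0.0
```

```bash
python3 hasp.py j; python3 - <<'E'
from h import *
for a in (0,.18,.4): 
    X=toworld([-.1105-.046*np.sin(a),0,.051-.046*np.cos(a)]); print(a,proj("scene",X).round(1),proj("top",X).round(1))
g=lambda a:np.uint8(255*np.clip(a/200.,0,1)**.6)
a=cv2.imread("pics/scene_j.png")[195:295,360:510]; b=cv2.imread("pics/top_j.png")[185:325,120:330]
cv2.imwrite("pics/m13.png",np.vstack([cv2.resize(g(a),(480,320),interpolation=cv2.INTER_CUBIC),cv2.resize(g(b),(480,280),interpolation=cv2.INTER_CUBIC)]))
E
```

```text
lid_edge top [([252.6, 247.5], 0.93), ([252.6, 249.7], 0.61)]
lid_edge scene [([384.6, 238.4], 0.59)]
    [0.563 0.081 0.054] case [-0.106 -0.001  0.054]
hasp_hinge top [([254.3, 243.2], 0.82)]
hasp_hinge scene [([384.8, 242.8], 0.65)]
    [0.572 0.079 0.05 ] case [-0.109 -0.009  0.05 ]
hasp_tip top [([256.4, 253.0], 0.58)]
hasp_tip scene [([381.4, 252.9], 0.54)]
    [0.562 0.079 0.007] case [-0.108  0.001  0.007]
case_catch top [([250.4, 251.4], 0.56)]
case_catch scene [([376.0, 250.4], 0.88)]
    [0.561 0.079 0.016] case [-0.108  0.001  0.016]
exp edge [250.34005976 247.19302048] [380.89216441 238.23025023]
[ 0.43315352 -0.07849756  0.14911602]
0 [377.4 254.3] [255.1 252.1]
0.18 [373.7 254.7] [259.4 251.5]
0.4 [369.5 254.5] [264.2 250.6]
```

View pics/m13.png

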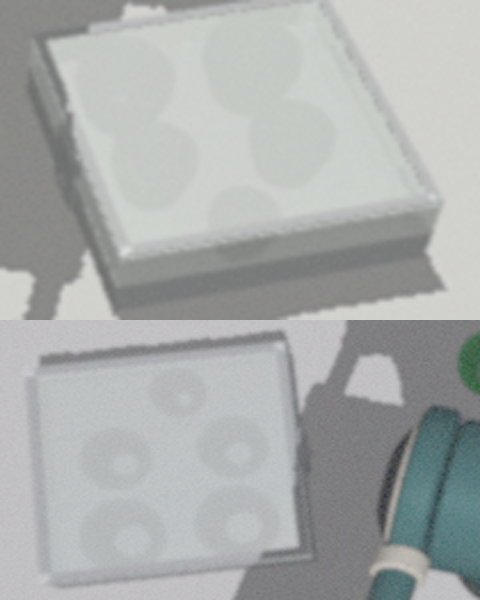

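The lid is flat with all five cones standing under it. The hasp tip measures at case (-0.108, 0, 0.007), so it hangs flat over the catch. The arm is clear, so I'll hand in.

```bash
python3 -c "
from workcell import bot
print(bot.finish_job())"
```

```text
the job is handed in; nothing more can be done
None
```

I handed the job in with all five cones present (two large, two medium, one small) standing un-nested in their bays, the lid shut and the hasp measured flat over the catch; no verdict came back, and one lid push met an unplanned 55 N contact, possibly over the 40 N gripper-body limit, before I backed off.

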